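# Load the sloped bottle rack and close the row up with its follower

## Task

Load the sloped feed rack with the two dropper bottles that stand on the bench: draw the rack's follower all the way back up the slope, stand one bottle in each lane below the follower but well clear of the back stop, then push the follower down so that it slides both bottles down until each rests against the back stop, and leave the follower resting against them. Keep the glass upright and leave the other things on the bench where they are.

Things in the scene. Friction and masses are not known exactly. Their poses are not given: they have to be found in the camera images.
- rack: plywood feed rack, fixed, 265 x 136 mm, level rim 84 mm above the bench, with a sloped bed inside that falls away from the robot. Two lanes 48 mm wide, centred 36 mm left and right of the middle, with a spine 24 mm wide and 14 mm high between them. Origin under its middle; x points to its low end, away from the robot, y to the left
- bed: the rack's white sloped bed. Origin on its surface at the foot of the back stop, midway between the lanes, 20 mm above the bench; x runs down the slope (0.21 rad below level) into the stop, y left across the lanes, z square to the bed. It runs up to x = -240 mm. The stop is square to the bed, 62 mm high. The side rims stand 62 mm above the bed at the stop, 14 mm at the upper end
- stop_left (a point): foot of the back stop's face at the middle of the left (+y) lane, on the bed's surface; axes as bed. A bottle that rests against the stop has its origin 19 mm up the slope from here. A bottle set down on the bed stays where it stands until pushed
- stop_right (a point): the same for the right (-y) lane
- follower (a joint): distance from the back stop's face up the slope to the follower's flat pushing face, m: 0 = at the stop, 0.16 = all the way up; starts at 0.004 to 0.032; 0.038 = against two bottles that are home. 3 N of friction, stays where left. The follower is a grey cross plate 114 mm wide, 3 to 53 mm above the bed, spanning both lanes, on a saddle that rides the spine
- follower_grip (a point): middle of the follower's upright black grip, 84 mm above the bed and 38 mm up the slope from the pushing face; axes as bed. The grip is 16 mm thick along the slope, 30 mm wide across it and reaches from 54 to 102 mm above the bed; it may be pinched along or across the slope
- bottle_a: dropper bottle, amber glass with black collar and teat, standing upright; 102 mm tall, round body 38.5 mm across from 0 to 67 mm height, collar and teat 20 mm across above that; 62 g. Origin: centre of its underside, z up its axis. The two bottles are alike.
- bottle_b: dropper bottle, amber glass with black collar and teat, standing upright; 102 mm tall, round body 38.5 mm across from 0 to 67 mm height, collar and teat 20 mm across above that; 62 g. Origin: centre of its underside, z up its axis. The two bottles are alike.
- label_roll: roll of blank white labels lying flat, 64 mm across, 26 mm high, bystander; origin under its centre
- crimp_tin: flat round tin, 59 mm across, 26 mm high, bystander; origin under its centre
- marker: marker pen lying on the bench, 122 x 12 mm, bystander; origin under its middle
Not all that is in view belongs to the job. What is shaped like the bottle_a but purple or turquoise is not meant.

How it is judged:
On the way, in this order (a step that is already met when the one before it is completed fails the run):
1. the follower is drawn back up the slope (its face 135 mm or more from the stop) (value of joint follower above 0.135 m), for 0.1 s.
2. a bottle stands released on the bed in each lane below the follower, well clear of the stop (origins 40 to 145 mm up the slope from it) (((y of bottle_a in the frame of bed between 0.028 and 0.044 m and y of bottle_b in the frame of bed between -0.044 and -0.028 m) or (y of bottle_a in the frame of bed between -0.044 and -0.028 m and y of bottle_b in the frame of bed between 0.028 and 0.044 m)) and angle between the z axis of each of bottle_a, bottle_b and the z axis of bed, either way round below 0.1 rad and angle between each of bottle_a, bottle_b's own z axis and vertical below 0.5 rad and z of bottle_a in the frame of bed between -0.004 and 0.004 m and x of bottle_a in the frame of bed between -0.145 and -0.04 m and z of bottle_b in the frame of bed between -0.004 and 0.004 m and x of bottle_b in the frame of bed between -0.145 and -0.04 m and contact force between the fingers and bottle_a below 0.1 N and contact force between the fingers and bottle_b below 0.1 N), for 0.2 s.
At the end, for the whole second after the job is handed in: one bottle in each lane, standing square on the bed (within 0.1 rad), its side within about 5 mm of the back stop, at rest; the follower's face 34 to 42.5 mm from the stop, against the bottles (((y of bottle_a in the frame of bed between 0.028 and 0.044 m and y of bottle_b in the frame of bed between -0.044 and -0.028 m) or (y of bottle_a in the frame of bed between -0.044 and -0.028 m and y of bottle_b in the frame of bed between 0.028 and 0.044 m)) and angle between the z axis of each of bottle_a, bottle_b and the z axis of bed, either way round below 0.1 rad and angle between each of bottle_a, bottle_b's own z axis and vertical below 0.5 rad and z of bottle_a in the frame of bed between -0.004 and 0.004 m and x of bottle_a in the frame of bed between -0.0255 and -0.017 m and linear speed of each of bottle_a, bottle_b below 0.02 m/s and z of bottle_b in the frame of bed between -0.004 and 0.004 m and x of bottle_b in the frame of bed between -0.0255 and -0.017 m and value of joint follower between 0.034 and 0.0425 m); the robot touches nothing.
It fails at once if a bottle is tipped over (more than 0.7 rad) (angle between any of bottle_a, bottle_b's own z axis and vertical above 0.7 rad).
It fails at once if a bystander is shifted by more than 30 mm (distance of any of label_roll, crimp_tin, marker from where it was at the start of the episode above 0.03 m).
It also fails if it takes over 72 s, if anything falls off the work surface, if the arm or the gripper's body presses on something with over 40 N, if the wrist force passes 120 N, or if a joint passes its speed limit or range.

## Robot

A 6-joint arm with a two-finger parallel gripper is mounted at the origin on the work surface; the furniture and walls round the work are solid. World frame = base frame: x ahead of the robot, y to its left, z up, the work surface at z = 0. Lengths are in m, angles in rad, forces in N, time in s.
With the tool pointing down it reaches from about 0.25 to 0.725 m from the base axis. Payload 9.7 kg.
Tool frame: the origin (TCP) lies on the centre line of the jaws, within the pads' length; the fingertips stand 8 mm ahead of it and the grasp point (between the pads) lies 11 mm behind it; z points along the fingers, y is the direction in which the jaws open and shut (so a half turn about z gives the same grasp; the last joint's range is limited). The gripper opens to 85 mm and grips with 20 to 120 N. Pads are 22 mm wide; open, the fingers measure 114 mm over their backs; the gripper's body (76 mm by 85 mm) begins 54 mm behind the grasp point. The pads swing forward as they close: fully open they stand 13 mm farther back than shut.
Start: joints at [-1.221, 0.087, 0.176, 1.66, 0, 1.571], TCP at [0.188, -0.517, 0.239] pointing down, gripper open.
Joint ranges: [-3.13, 3.13], [-0.85, 1.81], [-1.15, 1.24], [-2.2, 2.28], [-1.44, 1.52], [-3.14, 3.14]. Speed limits (rad/s): [2.22, 2.22, 2.57, 3.14, 3.14, 3.14].

## Interface

Orientations are given as a rotation vector (axis times angle).
In Python, from bench import * gives the robot as it stands. The module is installed in compiled form; this text tells all that it offers.
- The arm moves only by the tool apply_moves, never from a script. Its argument "commands" is text: rows parted by semicolons, each of 5 numbers parted by spaces: the finger opening in cm, from 0 to 8.54, then the shift along the tool's x, y, z in cm, then the turn about the tool's z in rad. A call has 1 to 10 rows; each row is the pose to reach, as a shift and turn from the pose commanded when the call began, along the tool's axes at that moment; what a row does not reach only later rows make up. A row lasts 1/12 s, in which the tool goes at most 41.7 mm and 7.16 degrees, less where a joint would pass 70% of its speed; a pose out of reach is approached as far as the arm can. A call with a gripper value outside its range is refused whole. The fingers move at their own pace and stop on an object; "grip_force" is the grip in N (left out, the last holds). Time passes only in rows, so rows that repeat a pose let the fingers close. It gives the time, the measured TCP pose, the force and the opening at its end, in the units of the state.
- observe(): the state, without advancing time (a new reading comes with each control period).
- snapshot(name): name is "side" or "top"; returns a dict with "image" (384x512x3 uint8, red, green, blue), "fx", "fy", "cx", "cy" (pixels), "dist" ([k1, k2, p1, p2, k3] as OpenCV has them; the pictures are not rectified), "world_from_camera" (4x4, takes a point from camera to world coordinates). Camera axes: x right, y up, looking along -z (the intrinsics and any distortion apply to the point x, -y, -z); pixel columns grow to the right and rows downward; lengths in m; the calibration is good to about 2 mm. A picture is of the moment at which its call begins. There is no depth.
- sign_off(): hands the job in, once; it reports no verdict.
The state is a dict: "time_s": time; "joint_positions": joint angles; "qvel": joint speeds; "effort": joint torques, N m; "tcp_pos": TCP position; "ee_rot": TCP orientation; "ft_force": force on the tool from outside, world axes, zero at the start; "wrist_torque": the same for the moment, N m; "grip_width": finger opening in m.
Only numpy, scipy, OpenCV 4.12 (cv2) and the standard library are available. Lean on these libraries where they do the work, as an engineer would, in place of code of your own. Each camera call takes 0.05 s, during which the arm holds its last target.

## Working session

There is one attempt and no reset: what is moved stays moved. The work goes in short steps, Python scripts to look and compute and a tool call to move; the robot and the scene stay as the last step left them, time stands still between calls to the robot, and variables do not carry over. Pictures are saved under pics/ and viewed, and the job is handed in when it is done.

Besides the shell and the picture viewer there is one more tool, called after "Call:" by a JSON object that holds its "api" and its "payload". apply_moves: Moves the arm, as the interface text tells. Its arguments: {"type":"object","properties":{"commands":{"type":"string"},"grip_force":{"type":"number"}},"required":["commands"]}

```bash
mkdir -p pics; python3 - <<'E'
from bench import *
import cv2,pickle
print(observe())
for n in("side","top"):
    s=snapshot(n); pickle.dump(s,open(f"{n}0.pkl","wb"))
    cv2.imwrite(f"pics/{n}0.png",s["image"][:,:,::-1])
    print(n,s["fx"],s["fy"],s["cx"],s["cy"],s["dist"],s["world_from_camera"])
E
```

```text
{'time_s': 0.0, 'joint_positions': array([-1.22100561e+00,  8.74545104e-02,  1.75130000e-01,  1.65976248e+00,
        2.40626864e-05,  1.57075781e+00]), 'qvel': array([-0.00132187,  0.00046309, -0.00037472, -0.00045712, -0.00078555,
       -0.00104123]), 'effort': array([-7.70757033e-04, -5.20380092e+01,  4.64811158e+01,  1.59479119e-02,
       -2.09600444e-05, -2.11472457e-05]), 'tcp_pos': array([ 0.18842177, -0.51649987,  0.23858398]), 'ee_rot': array([-3.09240063e+00, -5.46490762e-01,  3.15385876e-04]), 'ft_force': array([-0.07846063, -0.30085732,  0.39576617]), 'wrist_torque': array([-0.02921395,  0.02340141, -0.00556492]), 'grip_width': 0.08566689894102734}
side 457.6967698213391 457.6967698213391 257.09320232827884 188.86994110836352 [-0.06743843  0.          0.          0.          0.        ] [[-0.85832618  0.20878207 -0.46870697 -0.03678164]
 [-0.51267578 -0.38629269  0.76677344  0.9847421 ]
 [-0.02096954  0.89843642  0.43860264  0.59670399]
 [ 0.          0.          0.          1.        ]]
top 490.1776317763722 490.1776317763722 261.37279049116876 190.8457272744947 [-0.06978131  0.          0.          0.          0.        ] [[ 0.00577636  0.9942473  -0.10695296  0.32934823]
 [-0.99997818  0.0060859   0.00256794  0.12617649]
 [ 0.00320407  0.10693579  0.99426077  1.56460492]
 [ 0.          0.          0.          1.        ]]
```

View pics/side0.png

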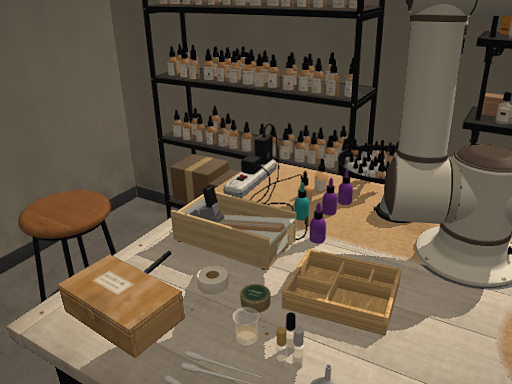

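View pics/top0.png

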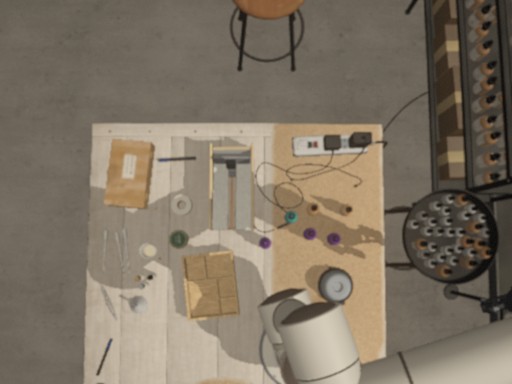

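```bash
python3 - <<'E'
import cv2
t=cv2.imread("pics/top0.png");s=cv2.imread("pics/side0.png")
cv2.imwrite("pics/tc.png",cv2.resize(t[125:265,195:395],None,fx=4,fy=4,interpolation=cv2.INTER_CUBIC))
cv2.imwrite("pics/sc.png",cv2.resize(s[140:270,165:365],None,fx=4,fy=4,interpolation=cv2.INTER_CUBIC))
E
```

```text
(no output)
```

View pics/tc.png

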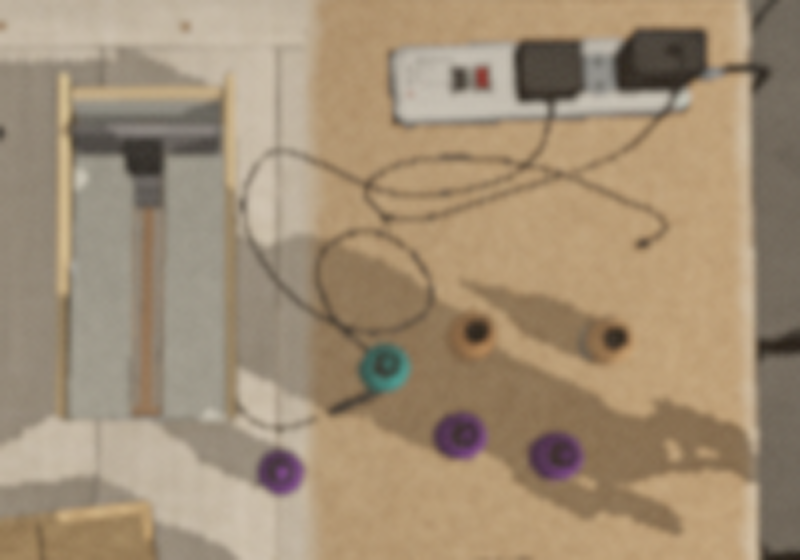

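View pics/sc.png

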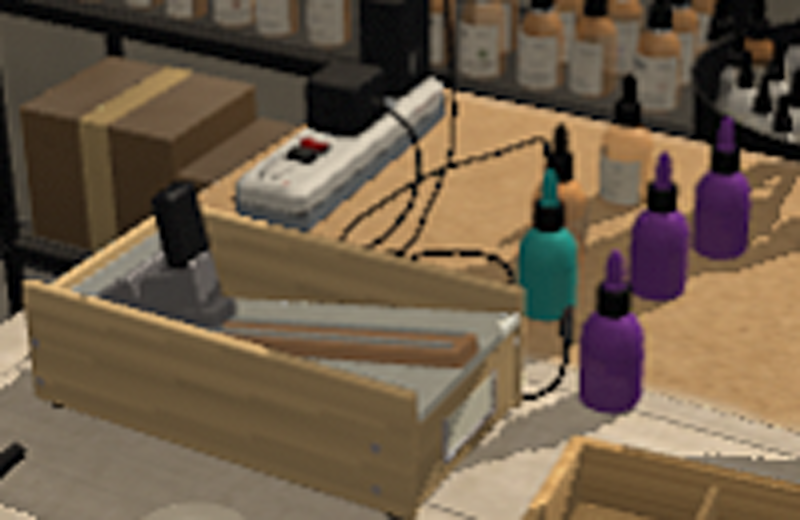

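```bash
cat > h.py <<'E'
import numpy as np,cv2,pickle
def ray(s,px):
    K=np.array([[s["fx"],0,s["cx"]],[0,s["fy"],s["cy"]],[0,0,1]])
    p=cv2.undistortPoints(np.array([[px]],float),K,np.array(s["dist"],float))[0,0]
    T=s["world_from_camera"]; d=T[:3,:3]@np.array([p[0],-p[1],-1]); return T[:3,3],d
def onz(s,px,z):
    o,d=ray(s,px); return o+d*(z-o[2])/d[2]
def two(s1,p1,s2,p2):
    o1,d1=ray(s1,p1);o2,d2=ray(s2,p2)
    d1=d1/np.linalg.norm(d1);d2=d2/np.linalg.norm(d2)
    A=np.stack([d1,-d2],1);t=np.linalg.lstsq(A,o2-o1,rcond=None)[0]
    a=o1+d1*t[0];b=o2+d2*t[1];return (a+b)/2,np.linalg.norm(a-b)
def proj(s,P):
    T=np.linalg.inv(s["world_from_camera"]);c=T[:3,:3]@np.asarray(P)+T[:3,3]
    K=np.array([[s["fx"],0,s["cx"]],[0,s["fy"],s["cy"]],[0,0,1]])
    return cv2.projectPoints(np.array([[c[0],-c[1],-c[2]]]),np.zeros(3),np.zeros(3),K,np.array(s["dist"],float))[0].ravel()
def crop(c,x0,y0,f=4): return ((c[0]+.5)/f-.5+x0,(c[1]+.5)/f-.5+y0)
def load(n): return pickle.load(open(n+".pkl","rb"))
E
python3 - <<'E'
from h import *
np.set_printoptions(precision=4,suppress=True)
t=load("top0");s=load("side0")
im=t["image"];hsv=cv2.cvtColor(im,cv2.COLOR_RGB2HSV)
def blobs(m,box):
    x0,y0,x1,y1=box;mm=np.zeros_like(m);mm[y0:y1,x0:x1]=m[y0:y1,x0:x1]
    n,l,st,c=cv2.connectedComponentsWithStats(mm)
    return [(c[i],st[i]) for i in range(1,n) if st[i,4]>5]
for name,m,z in (("dark",(hsv[...,2]<75).astype(np.uint8),.1),("purple",((hsv[...,0]>130)&(hsv[...,0]<165)&(hsv[...,1]>90)).astype(np.uint8),.067),("turq",((hsv[...,0]>75)&(hsv[...,0]<100)&(hsv[...,1]>90)).astype(np.uint8),.067)):
    for c,st in blobs(m,(255,195,360,255)): print(name,c,st,onz(t,c,z))
for nm,c in dict(body1=(472,335),body2=(605,340)).items(): print(nm,onz(t,crop(c,195,125),.06))
for nm,c in dict(L_low=(58,73),L_up=(58,415),R_low=(232,73),R_up=(235,415),stopL=(70,90),stopR=(224,90)).items(): print(nm,onz(t,crop(c,195,125),.084))
# teats, side
for nm,c,cs in (("A",(478,331),(562,128)),("B",(615,338),(629,78))):
    print(nm,two(t,crop(c,195,125),s,crop(cs,165,140)))
# grip top
print("grip",two(t,crop((143,157),195,125),s,crop((177,190),165,140)))
sc=[("L_upend",(520,292)),("R?",(30,285))]
E
```

```text
dark [313.6 207.6] [312 206   4   4  15] [ 0.4373 -0.0345  0.1   ]
dark [348.5 209. ] [347 208   4   3  12] [ 0.4337 -0.1395  0.1   ]
dark [289.625 215.875] [289 214   3   5   8] [0.4121 0.0375 0.1   ]
dark [310.0556 232.8889] [308 231   6   5  18] [ 0.3617 -0.0235  0.1   ]
dark [334.     237.7857] [333 236   4   5  14] [ 0.3474 -0.095   0.1   ]
purple [310.5217 236.0435] [305 233  11   6  23] [ 0.3528 -0.0283  0.067 ]
purple [266.3846 244.9231] [263 241   7   7  13] [0.3252 0.1061 0.067 ]
purple [334.2667 242.1333] [331 241   8   3  15] [ 0.3346 -0.1007  0.067 ]
purple [265.     242.7143] [264 242   3   3   7] [0.3319 0.1104 0.067 ]
turq [291.6061 218.5152] [286 214  11   8  33] [0.406  0.0294 0.067 ]
body1 [ 0.4379 -0.0358  0.06  ]
body2 [ 0.4346 -0.1386  0.06  ]
L_low [0.6359 0.2838 0.084 ]
L_up [0.3738 0.2793 0.084 ]
R_low [0.6367 0.1501 0.084 ]
R_up [0.3747 0.1458 0.084 ]
stopL [0.6227 0.2743 0.084 ]
stopR [0.6234 0.1561 0.084 ]
A (array([ 0.4371, -0.0366,  0.0989]), np.float64(0.0022961124664082175))
B (array([ 0.4328, -0.1396,  0.0984]), np.float64(0.0012509521995271453))
grip (array([0.5646, 0.2155, 0.1306]), np.float64(0.0028736820652911416))
```

```bash
python3 - <<'E'
import cv2
t=cv2.imread("pics/top0.png");s=cv2.imread("pics/side0.png")
cv2.imwrite("pics/tr.png",cv2.resize(t[140:237,202:262],None,fx=8,fy=6.18,interpolation=cv2.INTER_CUBIC)[:600])
cv2.imwrite("pics/tr2.png",cv2.resize(t[140:180,202:262],None,fx=13,fy=13,interpolation=cv2.INTER_NEAREST))
cv2.imwrite("pics/sr.png",cv2.resize(s[180:270,168:300],None,fx=6,fy=6,interpolation=cv2.INTER_CUBIC))
E
```

```text
(no output)
```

View pics/tr2.png

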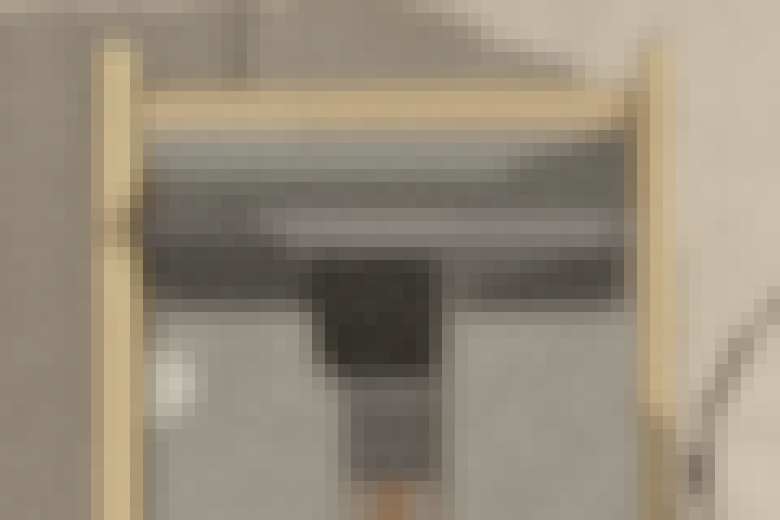

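View pics/sr.png

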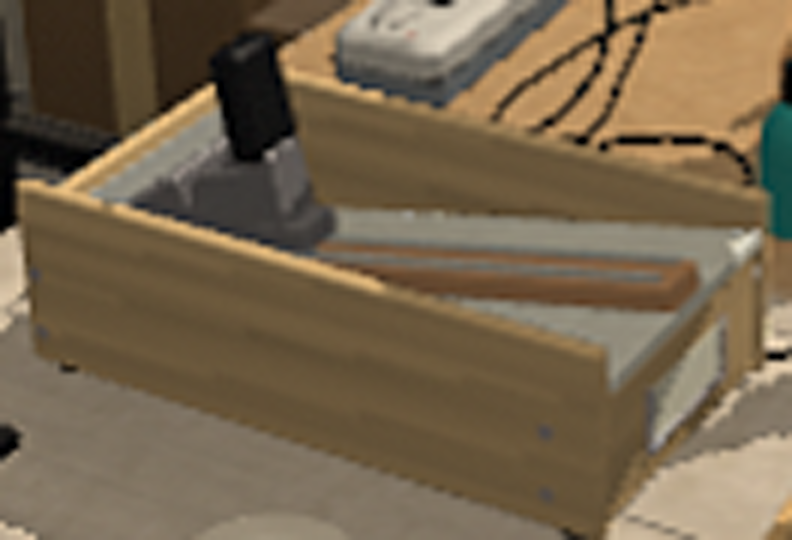

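```bash
python3 - <<'E'
from h import *
np.set_printoptions(precision=4,suppress=True)
t=load("top0");s=load("side0")
P=lambda c,z,x0=202,y0=140,f=13: onz(t,crop(c,x0,y0,f),z)
print("stop top",P((385,132),.0806))
print("plate front",P((385,207),.075), "plate back",P((385,247),.075))
print("plate L/R",P((270,225),.075),P((625,225),.075))
print("grip far edge",P((375,258),.131),"L",P((305,300),.131),"R",P((438,300),.131))
print("up end bed",onz(t,crop((145,414),195,125),.070))
print("rims outer",P((97,300),.084),P((675,300),.084))
for x in (.3738,): pass
# side: rack corners
for nm,c in dict(Lup=(605,345),Llow=(22,185),Rup=(768,190)).items(): print(nm,onz(s,crop(c,168,180,6),.084))
for nm,c in dict(Llowfoot=(40,362),Lupfoot=(607,537)).items(): print(nm,onz(s,crop(c,168,180,6),.0))
print("grip top side", [onz(s,crop((243,45),168,180,6),z) for z in (.126,.13,.134)])
E
```

```text
stop top [0.6157 0.216  0.0806]
plate front [0.5987 0.2161 0.075 ] plate back [0.5891 0.216  0.075 ]
plate L/R [0.5942 0.2433 0.075 ] [0.5947 0.1592 0.075 ]
grip far edge [0.5768 0.2148 0.131 ] L [0.567  0.2307 0.131 ] R [0.5671 0.2004 0.131 ]
up end bed [0.3755 0.2145 0.07  ]
rims outer [0.5745 0.2831 0.084 ] [0.5753 0.147  0.084 ]
Lup [0.3718 0.2752 0.084 ]
Llow [0.6298 0.2839 0.084 ]
Rup [0.3721 0.1474 0.084 ]
Llowfoot [0.6334 0.282  0.    ]
Lupfoot [0.3732 0.273  0.    ]
grip top side [array([0.5738, 0.209 , 0.126 ]), array([0.5686, 0.2156, 0.13  ]), array([0.5635, 0.2222, 0.134 ])]
```

```bash
cat > go.py <<'E'
import sys,numpy as np
from scipy.spatial.transform import Rotation as R
from bench import observe
o=observe();p=o["tcp_pos"];M=R.from_rotvec(o["ee_rot"]).as_matrix()
yaw=np.arctan2(M[1,0],M[0,0])
print("t %.2f tcp %s toolx yaw %.3f tilt %.4f ft %s w %.4f j6 %.2f"%(o["time_s"],p.round(4),yaw,np.arccos(-M[2,2]),o["ft_force"].round(1),o["grip_width"],o["joint_positions"][5]))
a=sys.argv[1:]
if a:
    tgt=np.array([float(v) for v in a[:3]]); print("shift cm",(M.T@(tgt-p)*100).round(2))
    if len(a)>3:
        d=(yaw-float(a[3])+np.pi)%(2*np.pi)-np.pi; print("turn",round(d,3),"alt",round(d-np.pi*np.sign(d),3))
E
python3 go.py .568 .2155 .20 .015
```

```text
t 0.10 tcp [ 0.1884 -0.5165  0.2387] toolx yaw 0.350 tilt 0.0012 ft [-0.4 -0.4 -0.1] w 0.0858 j6 1.57
shift cm [ 60.75 -55.75   3.93]
turn 0.335 alt -2.807
```

Call:
{"api": "apply_moves", "payload": {"commands": "5 60.7 -55.7 0 0.335;5 60.7 -55.7 0 0.335;5 60.7 -55.7 0 0.335;5 60.7 -55.7 0 0.335;5 60.7 -55.7 0 0.335;5 60.7 -55.7 0 0.335;5 60.7 -55.7 0 0.335;5 60.7 -55.7 0 0.335;5 60.7 -55.7 0 0.335;5 60.7 -55.7 0 0.335", "grip_force": 40}}

```text
time_s: 0.93
tcp_pos: [0.3799, -0.1463, 0.2393]
ee_rot: [3.141, 0.023, 0.0]
ft_force: [0.9, -0.6, -0.2]
grip_width: 0.0497
```

```bash
python3 go.py .568 .2155 .22 .015
```

```text
t 0.93 tcp [ 0.3799 -0.1463  0.2393] toolx yaw 0.014 tilt 0.0003 ft [ 0.9 -0.6 -0.2] w 0.0497 j6 2.76
shift cm [ 19.33 -35.9    1.93]
turn -0.001 alt 3.141
```

Call:
{"api": "apply_moves", "payload": {"commands": "5 2 -4 0 -0.12;5 4 -8 0 -0.24;5 6 -11 0 -0.36;5 8 -14 0 -0.48;5 10 -17 0 -0.6;5 12 -20 0 -0.72;5 14 -24 0 -0.84;5 16 -28 0 -0.96;5 18 -32 0 -1.08;5 19.3 -35.9 0 -1.2"}}

```text
time_s: 1.77
tcp_pos: [0.5653, 0.2074, 0.2385]
ee_rot: [-2.575, -1.8, 0.001]
ft_force: [0.5, -1.0, 0.4]
grip_width: 0.0501
```

Call:
{"api": "apply_moves", "payload": {"commands": "5 0 0 0 -0.12;5 0 0 0 -0.24;5 0 0 0 -0.36;5 0 0 0 -0.48;5 0 0 0 -0.6;5 0 0 0 -0.72;5 0 0 0 -0.84;5 0 0 0 -0.96;5 0 0 0 -1.08;5 0 0 0 -1.2"}}

```text
time_s: 2.6
tcp_pos: [0.5644, 0.2055, 0.2388]
ee_rot: [-1.108, -2.939, 0.001]
ft_force: [-0.7, 0.8, 0.3]
grip_width: 0.0499
```

```bash
python3 go.py .568 .2155 .107 -3.127
```

```text
t 2.60 tcp [0.5644 0.2055 0.2388] toolx yaw 2.421 tilt 0.0009 ft [-0.7  0.8  0.3] w 0.0499 j6 1.07
shift cm [ 0.39  1.   13.18]
turn -0.735 alt 2.406
```

Call:
{"api": "apply_moves", "payload": {"commands": "5 .4 1 0 -0.12;5 .4 1 0 -0.24;5 .4 1 0 -0.36;5 .4 1 2 -0.48;5 .4 1 4 -0.6;5 .4 1 6 -0.72;5 .4 1 7 -0.735;5 .4 1 7 -0.735"}}

```text
time_s: 3.27
tcp_pos: [0.5671, 0.2152, 0.1664]
ee_rot: [0.009, -3.137, 0.003]
ft_force: [-0.8, -0.4, 0.0]
grip_width: 0.0499
```

```bash
python3 go.py .568 .2155 .107 -3.127; python3 - <<'E'
from bench import *
import cv2
for n in("side","top"):
    i=snapshot(n)["image"][:,:,::-1]
    c=i[130:270,165:365] if n=="side" else i[120:260,190:390]
    cv2.imwrite(f"pics/{n}1.png",cv2.resize(c,None,fx=4,fy=4,interpolation=cv2.INTER_CUBIC))
E
```

```text
t 3.27 tcp [0.5671 0.2152 0.1664] toolx yaw -3.136 tilt 0.0046 ft [-0.8 -0.4  0. ] w 0.0499 j6 0.36
shift cm [-0.12  0.04  5.94]
turn -0.009 alt 3.133
```

View pics/side1.png

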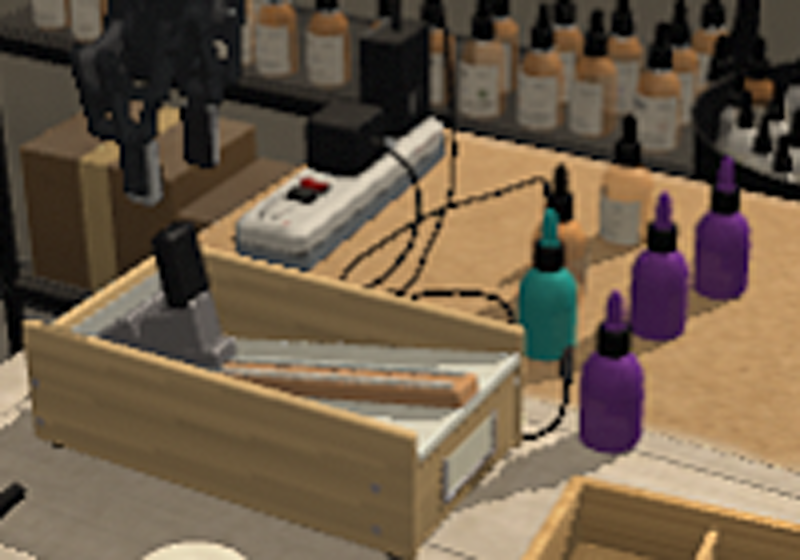

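Call:
{"api": "apply_moves", "payload": {"commands": "5 -0.1 0 2 -0.01;5 -0.1 0 4 -0.01;5 -0.1 0 5.9 -0.01;5 -0.1 0 5.9 -0.01;5 -0.1 0 5.9 -0.01;2 -0.1 0 5.9 -0.01;2 -0.1 0 5.9 -0.01;2 -0.1 0 5.9 -0.01;2 -0.1 0 5.9 -0.01;2 -0.1 0 5.9 -0.01", "grip_force": 30}}

```text
time_s: 4.2
tcp_pos: [0.5701, 0.216, 0.1126]
ee_rot: [-0.028, 3.138, 0.002]
ft_force: [-1.1, -0.4, 6.1]
grip_width: 0.0291
```

```bash
python3 go.py
```

```text
t 4.20 tcp [0.5701 0.216  0.1126] toolx yaw -3.124 tilt 0.0035 ft [-1.1 -0.4  6.1] w 0.0291 j6 0.34
```

Call:
{"api": "apply_moves", "payload": {"commands": "2 1.5 0 -0.5 0;2 3 0 -0.8 0;2 4.5 0 -1.15 0;2 6 0 -1.5 0;2 7.5 0 -1.8 0;2 9 0 -2.1 0;2 10.5 0 -2.4 0;2 12 0 -2.7 0;2 12.5 0 -2.85 0;2 12.5 0 -2.85 0"}}

```text
time_s: 5.03
tcp_pos: [0.4431, 0.2145, 0.1397]
ee_rot: [-0.03, 3.141, 0.004]
ft_force: [-2.9, 6.6, -2.2]
grip_width: 0.0295
```

```bash
python3 go.py; python3 - <<'E'
from bench import *
import cv2,pickle
for n in("side","top"):
    s=snapshot(n);pickle.dump(s,open(n+"2.pkl","wb"));i=s["image"][:,:,::-1]
    c=i[130:270,165:365] if n=="side" else i[120:260,190:390]
    cv2.imwrite(f"pics/{n}2.png",cv2.resize(c,None,fx=4,fy=4,interpolation=cv2.INTER_CUBIC))
E
```

```text
t 5.03 tcp [0.4431 0.2145 0.1397] toolx yaw -3.123 tilt 0.0027 ft [-2.9  6.6 -2.2] w 0.0295 j6 0.43
```

View pics/side2.png

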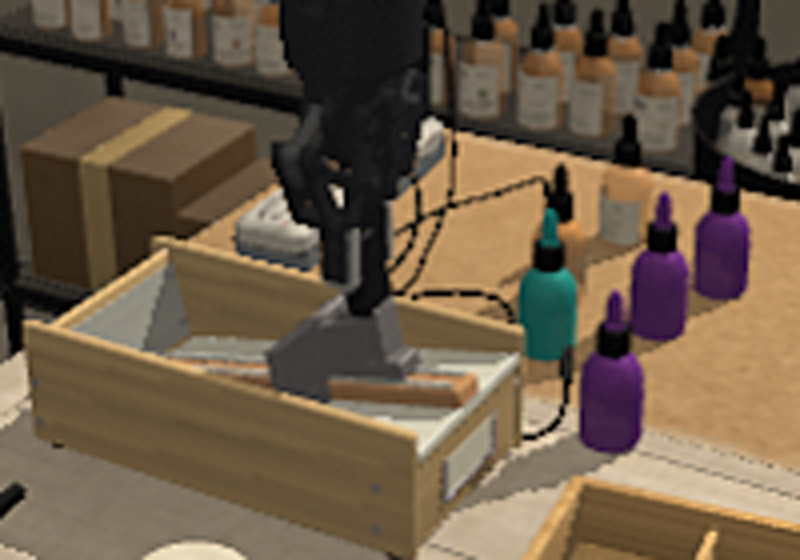

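View pics/top2.png

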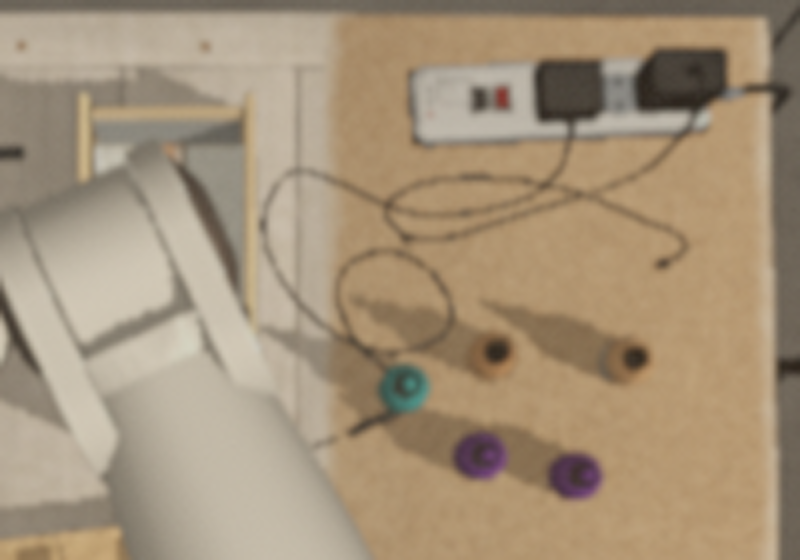

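Call:
{"api": "apply_moves", "payload": {"commands": "2 .3 .1 -0.06 0;2 .6 .1 -.12 0;2 .9 .1 -.18 0;2 1.2 .1 -.24 0;2 1.2 .1 -.24 0"}}

```text
time_s: 5.55
tcp_pos: [0.432, 0.2145, 0.142]
ee_rot: [-0.029, 3.141, 0.002]
ft_force: [-0.6, 2.1, 4.7]
grip_width: 0.0294
```

```bash
python3 go.py
```

```text
t 5.55 tcp [0.432  0.2145 0.142 ] toolx yaw -3.123 tilt 0.0014 ft [-0.6  2.1  4.7] w 0.0294 j6 0.44
```

Call:
{"api": "apply_moves", "payload": {"commands": "5 0 0 0 0;5 0 0 0 0;5 0 0 0 0;5 0 0 -3 0;5 0 0 -6 0;5 0 0 -9 0;5 0 -4 -9 -0.12;5 0 -8 -9 -0.24;5 0 -12 -9 -0.36;5 0 -16 -9 -0.48"}}

```text
time_s: 6.38
tcp_pos: [0.4348, 0.0684, 0.2312]
ee_rot: [0.711, -3.06, 0.0]
ft_force: [-0.2, -1.5, -0.1]
grip_width: 0.0503
```

```bash
python3 go.py .4375 -.036 .2 -1.559
```

```text
t 6.38 tcp [0.4348 0.0684 0.2312] toolx yaw -2.685 tilt 0.0005 ft [-0.2 -1.5 -0.1] w 0.0503 j6 -0.30
shift cm [ 4.36 -9.49  3.12]
turn -1.126 alt 2.016
```

Call:
{"api": "apply_moves", "payload": {"commands": "4 1 -3 0 -0.12;4 2 -6 0 -0.24;4 4.4 -9.5 0 -0.36;4 4.4 -9.5 0 -0.48;4 4.4 -9.5 0 -0.6;4 4.4 -9.5 0 -0.72;4 4.4 -9.5 0 -0.84;4 4.4 -9.5 1 -0.96;4 4.4 -9.5 2 -1.08;4 4.4 -9.5 3 -1.126"}}

```text
time_s: 7.22
tcp_pos: [0.4368, -0.0349, 0.2007]
ee_rot: [2.235, -2.207, -0.0]
ft_force: [0.2, 0.0, -0.3]
grip_width: 0.0398
```

```bash
python3 go.py .4375 -.036 .079 -1.559; python3 - <<'E'
from bench import *
import cv2,pickle
for n in("side","top"):
    s=snapshot(n);pickle.dump(s,open(n+"3.pkl","wb"));i=s["image"][:,:,::-1]
    c=i[130:270,165:365] if n=="side" else i[120:260,190:390]
    cv2.imwrite(f"pics/{n}3.png",cv2.resize(c,None,fx=4,fy=4,interpolation=cv2.INTER_CUBIC))
E
```

```text
t 7.22 tcp [ 0.4368 -0.0349  0.2007] toolx yaw -1.558 tilt 0.0005 ft [ 0.2  0.  -0.3] w 0.0398 j6 -1.66
shift cm [ 0.1  -0.08 12.17]
turn 0.001 alt -3.141
```

View pics/side3.png

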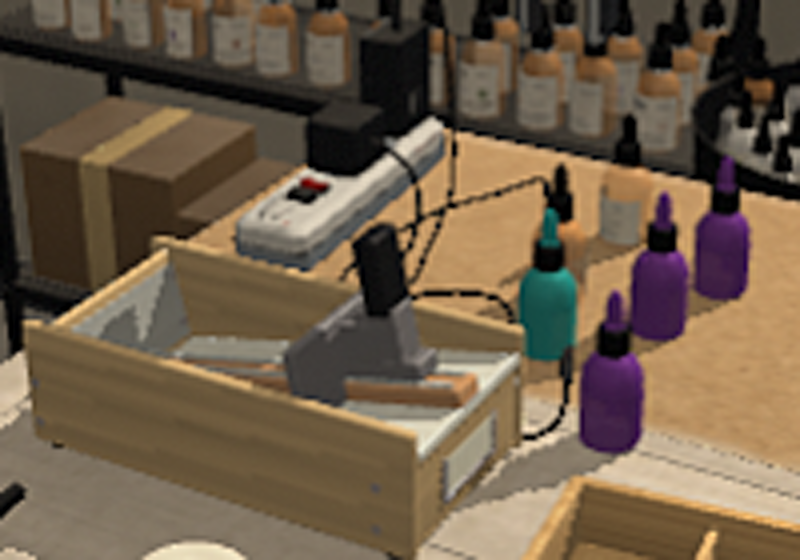

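View pics/top3.png

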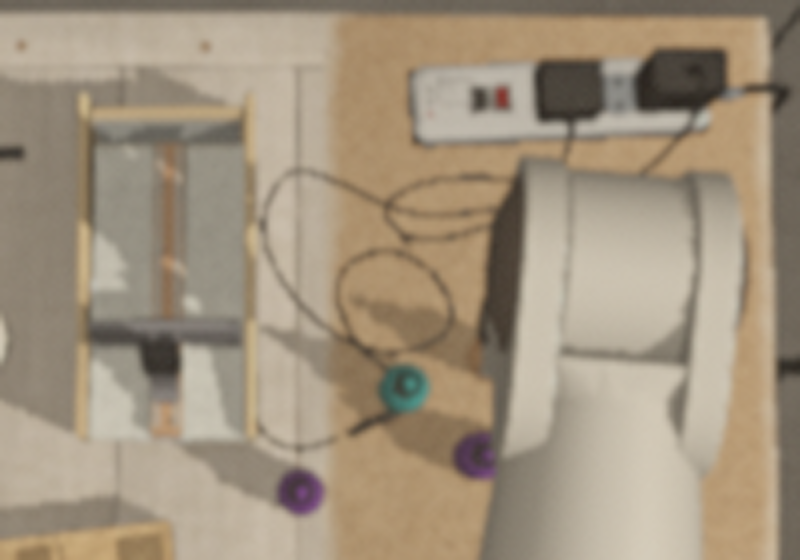

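Call:
{"api": "apply_moves", "payload": {"commands": "4 .1 -.1 3 0;4 .1 -.1 6 0;4 .1 -.1 9 0;4 .1 -.1 11 0;4 .1 -.1 12 0;4 .1 -.1 12 0;1 .1 -.1 12 0;1 .1 -.1 12 0;1 .1 -.1 12 0;1 .1 -.1 12 0", "grip_force": 20}}

```text
time_s: 8.15
tcp_pos: [0.4388, -0.0358, 0.0828]
ee_rot: [-2.226, 2.214, -0.003]
ft_force: [-1.2, -0.0, 6.3]
grip_width: 0.0173
```

```bash
python3 go.py; python3 - <<'E'
from h import *
np.set_printoptions(precision=4,suppress=True)
t=load("top3")
print("plate front",onz(t,crop((165,318),190,120),.104),"back",onz(t,crop((165,342),190,120),.104))
print("stop top",onz(t,crop((165,122),190,120),.0806),"up end",onz(t,crop((120,437),190,120),.07))
for y in(150,400): print([onz(t,crop((x,y),190,120),.084) for x in (78,256)])
for c in [(165,200),(165,300)]: print("spine",onz(t,crop(c,190,120),.06))
i=t["image"]
E
```

```text
t 8.15 tcp [ 0.4388 -0.0358  0.0828] toolx yaw -1.565 tilt 0.0024 ft [-1.2 -0.   6.3] w 0.0173 j6 -1.66
plate front [0.461  0.2135 0.104 ] back [0.443  0.2133 0.104 ]
stop top [0.6143 0.2168 0.0806] up end [0.3729 0.2487 0.07  ]
[array([0.5915, 0.283 , 0.084 ]), array([0.5923, 0.1467, 0.084 ])]
[array([0.4002, 0.2797, 0.084 ]), array([0.4011, 0.1452, 0.084 ])]
spine [0.5568 0.2173 0.06  ]
spine [0.4789 0.2163 0.06  ]
```

Call:
{"api": "apply_moves", "payload": {"commands": "1 0 0 -1 0;1 0 0 -3 0;1 0 0 -6 0;1 0 0 -9 0;1 0 0 -12 0;1 0 0 -13 0;1 0 0 -13.5 0;1 0 0 -13.5 0"}}

```text
time_s: 8.82
tcp_pos: [0.4383, -0.0358, 0.2172]
ee_rot: [-2.227, 2.215, -0.002]
ft_force: [0.1, -0.1, -0.6]
grip_width: 0.0174
```

```bash
python3 go.py .512 .179 .215 -1.559
```

```text
t 8.82 tcp [ 0.4383 -0.0358  0.2172] toolx yaw -1.565 tilt 0.0016 ft [ 0.1 -0.1 -0.6] w 0.0174 j6 -1.66
shift cm [-21.44  -7.49   0.23]
turn -0.006 alt 3.135
```

Call:
{"api": "apply_moves", "payload": {"commands": "1 -2 -1 0 0;1 -5 -2 0 0;1 -8 -3 0 0;1 -11 -4 0 0;1 -14 -5 0 0;1 -17 -6 0 0;1 -20 -7 0 0;1 -21.4 -7.5 0 0;1 -21.4 -7.5 0 0;1 -21.4 -7.5 0 0"}}

```text
time_s: 9.65
tcp_pos: [0.5112, 0.1788, 0.2147]
ee_rot: [2.227, -2.212, -0.002]
ft_force: [-0.0, -1.8, -1.5]
grip_width: 0.0172
```

```bash
python3 go.py .512 .179 .132 -1.559; python3 - <<'E'
from bench import *
import cv2,pickle
for n in("side",):
    s=snapshot(n);pickle.dump(s,open(n+"4.pkl","wb"));i=s["image"][:,:,::-1]
    c=i[130:270,165:365] if n=="side" else i[120:260,190:390]
    cv2.imwrite(f"pics/{n}4.png",cv2.resize(c,None,fx=4,fy=4,interpolation=cv2.INTER_CUBIC))
E
```

```text
t 9.65 tcp [0.5112 0.1788 0.2147] toolx yaw -1.564 tilt 0.0028 ft [-0.  -1.8 -1.5] w 0.0172 j6 -1.24
shift cm [-0.03 -0.1   8.27]
turn -0.005 alt 3.137
```

View pics/side4.png

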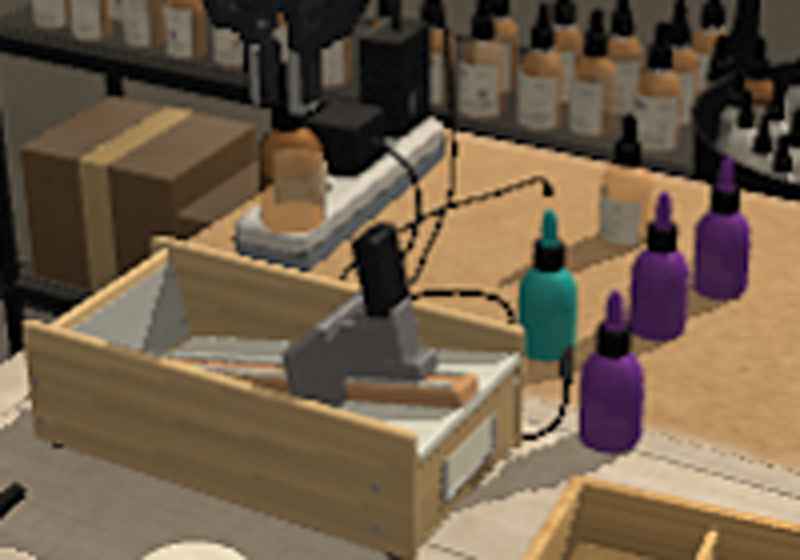

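Call:
{"api": "apply_moves", "payload": {"commands": "1 0 -.1 2 0;1 0 -.1 4 0;1 0 -.1 6 0;1 0 -.1 7 0;1 0 -.1 7.8 0;1 0 -.1 8.2 0;1 0 -.1 8.2 0;1 0 -.1 8.2 0;1 0 -.1 8.2 0"}}

```text
time_s: 10.45
tcp_pos: [0.5132, 0.1787, 0.1353]
ee_rot: [-2.227, 2.214, -0.001]
ft_force: [0.5, -0.4, -0.6]
grip_width: 0.0173
```

Call:
{"api": "apply_moves", "payload": {"commands": "1 0 0 .1 0;1 0 0 .2 0;1 0 0 .2 0"}}

```text
time_s: 10.7
tcp_pos: [0.5128, 0.1787, 0.1323]
ee_rot: [-2.228, 2.215, -0.0]
ft_force: [-0.3, 0.5, -0.6]
grip_width: 0.0175
```

Call:
{"api": "apply_moves", "payload": {"commands": "1 0 0 .1 0;1 0 0 .2 0;1 0 0 .2 0"}}

```text
time_s: 10.95
tcp_pos: [0.5126, 0.1787, 0.1299]
ee_rot: [2.228, -2.215, -0.0]
ft_force: [-0.2, 0.5, -0.6]
grip_width: 0.0175
```

Call:
{"api": "apply_moves", "payload": {"commands": "1 0 0 .1 0;1 0 0 .2 0;1 0 0 .2 0"}}

```text
time_s: 11.2
tcp_pos: [0.5126, 0.1787, 0.128]
ee_rot: [2.228, -2.215, -0.0]
ft_force: [-0.6, -0.5, -0.1]
grip_width: 0.0174
```

Call:
{"api": "apply_moves", "payload": {"commands": "1 0 0 .1 0;1 0 0 .15 0;1 0 0 .15 0"}}

```text
time_s: 11.45
tcp_pos: [0.5128, 0.1787, 0.1268]
ee_rot: [-2.228, 2.215, -0.0]
ft_force: [0.7, -0.3, 0.1]
grip_width: 0.0174
```

Call:
{"api": "apply_moves", "payload": {"commands": "1 0 0 .1 0;1 0 0 .15 0;1 0 0 .15 0"}}

```text
time_s: 11.7
tcp_pos: [0.5135, 0.1789, 0.1263]
ee_rot: [-2.226, 2.214, -0.002]
ft_force: [0.6, -0.3, 5.7]
grip_width: 0.0175
```

Call:
{"api": "apply_moves", "payload": {"commands": "1 0 0 .1 0;1 0 0 .15 0;1 0 0 .15 0"}}

```text
time_s: 11.95
tcp_pos: [0.5141, 0.1791, 0.1259]
ee_rot: [-2.225, 2.212, -0.003]
ft_force: [1.4, 0.0, 11.0]
grip_width: 0.0175
```

Call:
{"api": "apply_moves", "payload": {"commands": "1.7 0 0 -.1 0;1.9 0 0 -.1 0;2 0 0 -.1 0;2.1 0 0 -.1 0;2.2 0 0 -.1 0;2.3 0 0 -.1 0;2.4 0 0 -.1 0;2.5 0 0 -.1 0;2.6 0 0 -.1 0;2.6 0 0 -.1 0"}}

```text
time_s: 12.78
tcp_pos: [0.5127, 0.1786, 0.1246]
ee_rot: [2.228, -2.215, -0.0]
ft_force: [0.2, 0.0, -0.7]
grip_width: 0.026
```

```bash
python3 - <<'E'
from bench import *
import cv2,pickle
for n in("side",):
    s=snapshot(n);pickle.dump(s,open(n+"5.pkl","wb"));i=s["image"][:,:,::-1]
    c=i[160:250,165:285]
    cv2.imwrite(f"pics/{n}5.png",cv2.resize(c,None,fx=6,fy=6,interpolation=cv2.INTER_CUBIC))
E
```

```text
(no output)
```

View pics/side5.png

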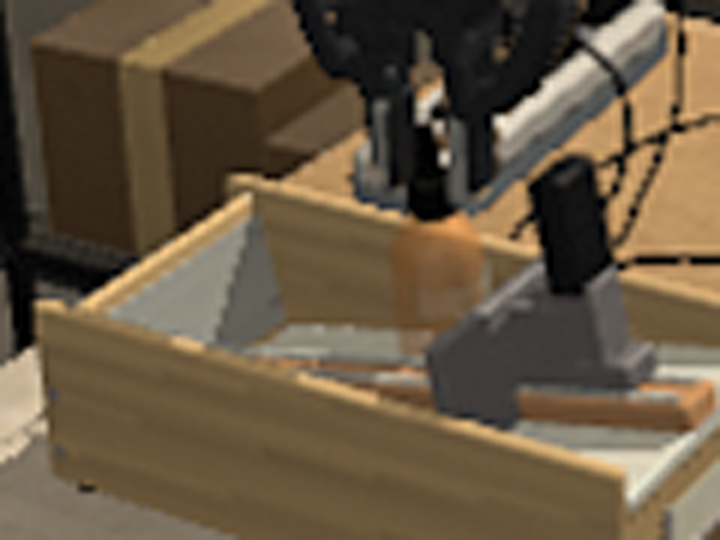

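Call:
{"api": "apply_moves", "payload": {"commands": "2.75 0 0 0 0;2.9 0 0 0 0;3.05 0 0 0 0;3.2 0 0 0 0;3.35 0 0 0 0;3.5 0 0 0 0;3.65 0 0 0 0;3.8 0 0 0 0;3.9 0 0 0 0;4 0 0 0 0"}}

```text
time_s: 13.67
tcp_pos: [0.5127, 0.1787, 0.1247]
ee_rot: [-2.228, 2.215, -0.0]
ft_force: [-0.2, -0.3, -0.9]
grip_width: 0.0399
```

Call:
{"api": "apply_moves", "payload": {"commands": "4.15 0 0 0 0;4.3 0 0 0 0;4.45 0 0 0 0;4.6 0 0 0 0;4.75 0 0 0 0;4.9 0 0 0 0;5.05 0 0 0 0;5.2 0 0 0 0;5.2 0 0 0 0"}}

```text
time_s: 14.42
tcp_pos: [0.5127, 0.1787, 0.1248]
ee_rot: [-2.228, 2.215, 0.0]
ft_force: [-0.1, 0.1, 0.6]
grip_width: 0.052
```

```bash
python3 - <<'E'
from bench import *
import cv2,pickle
for n in("side",):
    s=snapshot(n);pickle.dump(s,open(n+"6.pkl","wb"));i=s["image"][:,:,::-1]
    c=i[160:250,165:285]
    cv2.imwrite(f"pics/{n}6.png",cv2.resize(c,None,fx=6,fy=6,interpolation=cv2.INTER_CUBIC))
E
```

```text
(no output)
```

View pics/side6.png

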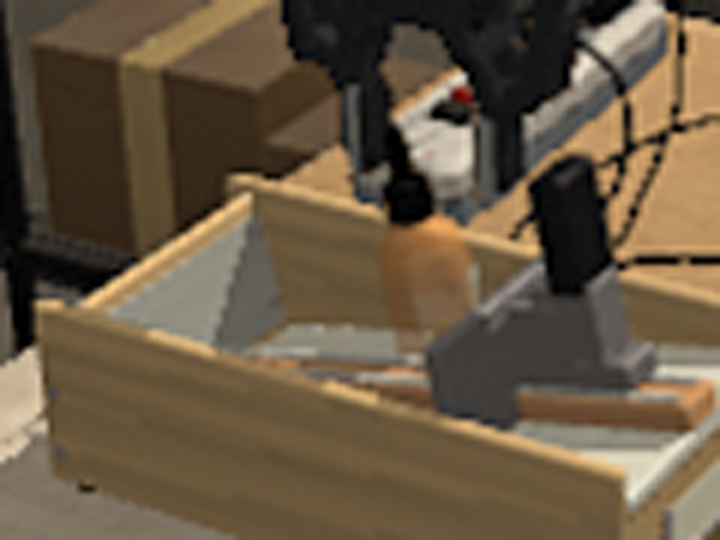

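Call:
{"api": "apply_moves", "payload": {"commands": "5.3 0 -.15 0 0;5.5 0 -.3 0 0;5.6 0 -.45 0 0;5.8 0 -.6 0 0;5.8 0 -.75 0 0;5.8 0 -.9 0 0;5.8 0 -1 0 0;5.8 0 -1 0 0"}}

```text
time_s: 15.13
tcp_pos: [0.5229, 0.1787, 0.1247]
ee_rot: [2.228, -2.215, -0.0]
ft_force: [-0.1, -0.8, 0.1]
grip_width: 0.058
```

Call:
{"api": "apply_moves", "payload": {"commands": "5.8 0 0 -.5 0;5.8 0 0 -1.5 0;5.8 0 0 -3 0;5.8 0 0 -5 0;5.8 0 0 -8 0;5.8 0 0 -9 0;5.8 4 0 -9 0;5.8 8 0 -9 0;5.8 12 0 -9 0;5.8 16 0 -9 0"}}

```text
time_s: 15.97
tcp_pos: [0.5234, 0.0174, 0.2155]
ee_rot: [-2.228, 2.213, -0.001]
ft_force: [0.4, 0.4, -0.6]
grip_width: 0.0581
```

```bash
python3 go.py .4338 -.139 .2 -1.559;python3 - <<'E'
from bench import *
import cv2,pickle
for n in("side","top"):
    s=snapshot(n);pickle.dump(s,open(n+"7.pkl","wb"));i=s["image"][:,:,::-1]
    c=i[160:250,165:285] if n=="side" else i[130:235,200:320]
    cv2.imwrite(f"pics/{n}7.png",cv2.resize(c,None,fx=5,fy=5,interpolation=cv2.INTER_CUBIC))
E
```

```text
t 15.97 tcp [0.5234 0.0174 0.2155] toolx yaw -1.564 tilt 0.0011 ft [ 0.4  0.4 -0.6] w 0.0581 j6 -1.54
shift cm [15.57  9.07  1.54]
turn -0.005 alt 3.137
```

View pics/side7.png

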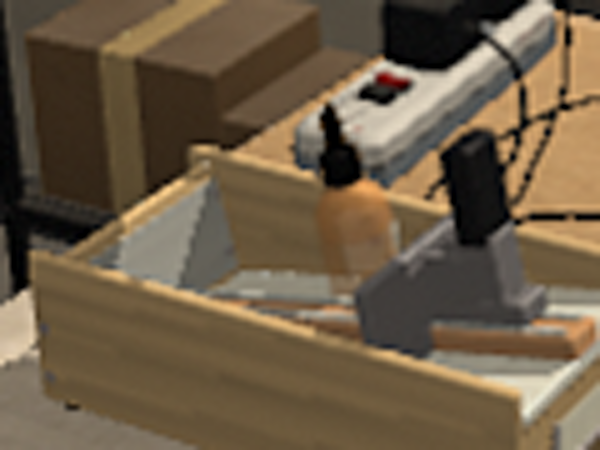

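View pics/top7.png

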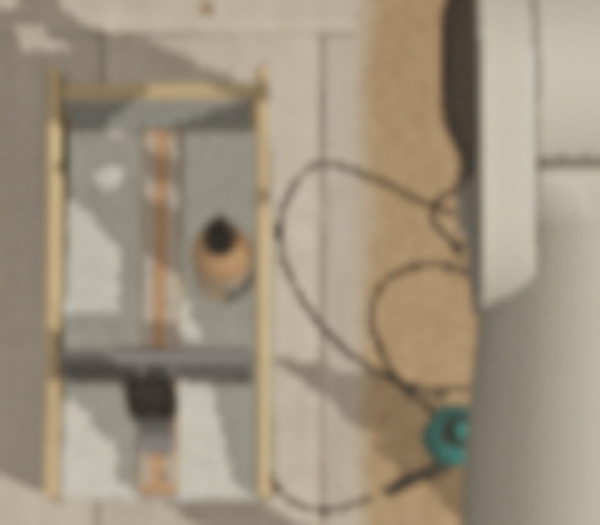

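Call:
{"api": "apply_moves", "payload": {"commands": "4 3 2 0 0;4 6 4 0 0;4 9 6 0 0;4 12 7.5 0 0;4 15.6 9.1 0 0;4 15.6 9.1 1 0;4 15.6 9.1 3 0;4 15.6 9.1 4 0;4 15.6 9.1 4 0;4 15.6 9.1 4 0"}}

```text
time_s: 16.9
tcp_pos: [0.4335, -0.1371, 0.1747]
ee_rot: [2.229, -2.214, -0.001]
ft_force: [0.5, -0.3, -0.1]
grip_width: 0.0404
```

```bash
python3 go.py .4338 -.139 .0805 -1.559;python3 - <<'E'
from bench import *
import cv2,pickle
for n in("side",):
    s=snapshot(n);pickle.dump(s,open(n+"8.pkl","wb"));i=s["image"][:,:,::-1]
    c=i[130:220,265:385]
    cv2.imwrite(f"pics/{n}8.png",cv2.resize(c,None,fx=5,fy=5,interpolation=cv2.INTER_CUBIC))
E
```

```text
t 16.90 tcp [ 0.4335 -0.1371  0.1747] toolx yaw -1.564 tilt 0.0009 ft [ 0.5 -0.3 -0.1] w 0.0404 j6 -1.88
shift cm [ 0.2  -0.04  9.42]
turn -0.005 alt 3.136
```

View pics/side8.png

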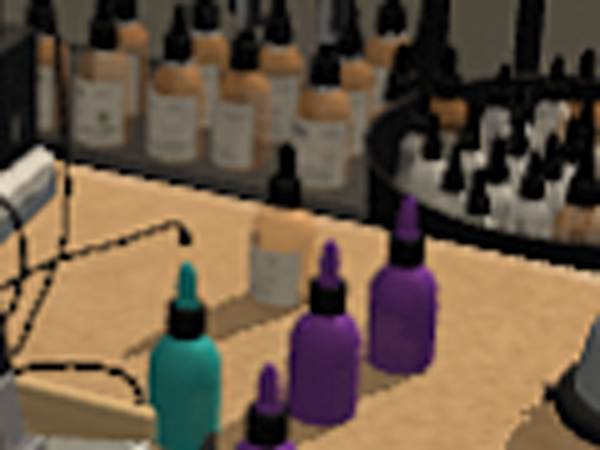

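Call:
{"api": "apply_moves", "payload": {"commands": "4 .2 0 3 0;4 .2 0 6 0;4 .2 0 8 0;4 .2 0 9.3 0;4 .2 0 9.3 0;4 .2 0 9.3 0;1 .2 0 9.3 0;1 .2 0 9.3 0;1 .2 0 9.3 0;1 .2 0 9.3 0"}}

```text
time_s: 17.78
tcp_pos: [0.4344, -0.14, 0.0834]
ee_rot: [-2.227, 2.214, -0.003]
ft_force: [-0.2, 0.3, 6.8]
grip_width: 0.0167
```

Call:
{"api": "apply_moves", "payload": {"commands": "1 0 0 0 0;1 0 0 -1 0;1 0 0 -3 0;1 0 0 -6 0;1 0 0 -9 0;1 0 0 -12 0;1 0 0 -13.5 0;1 0 0 -13.5 0;1 0 0 -13.5 0"}}

```text
time_s: 18.53
tcp_pos: [0.434, -0.14, 0.218]
ee_rot: [-2.227, 2.215, -0.003]
ft_force: [0.1, -0.2, -1.7]
grip_width: 0.0169
```

```bash
python3 go.py .512 .251 .215 -1.559
```

```text
t 18.53 tcp [ 0.434 -0.14   0.218] toolx yaw -1.565 tilt 0.0022 ft [ 0.1 -0.2 -1.7] w 0.0169 j6 -1.89
shift cm [-39.05  -8.02   0.28]
turn -0.006 alt 3.135
```

Call:
{"api": "apply_moves", "payload": {"commands": "1 -2 -.5 -2 0;1 -5 -1 -4 0;1 -8 -1.6 -4.5 0;1 -11 -2.2 -4.5 0;1 -14 -2.8 -4.5 0;1 -17 -3.4 -4.5 0;1 -20 -4 -4.5 0;1 -23 -4.6 -4.5 0;1 -26 -5.3 -4.5 0;1 -29 -6 -4.5 0"}}

```text
time_s: 19.37
tcp_pos: [0.4915, 0.152, 0.2605]
ee_rot: [2.227, -2.214, -0.001]
ft_force: [-0.5, -0.5, -0.1]
grip_width: 0.0168
```

Call:
{"api": "apply_moves", "payload": {"commands": "1 -3 -.6 0 0;1 -6 -1.2 0 0;1 -9 -1.8 0 0;1 -10 -2 0 0;1 -10 -2 0 0;1 -10 -2 0 0"}}

```text
time_s: 19.87
tcp_pos: [0.5109, 0.2505, 0.2605]
ee_rot: [2.227, -2.212, -0.001]
ft_force: [-0.2, -0.5, 0.3]
grip_width: 0.0168
```

```bash
python3 go.py .512 .2505 .130 -1.559
```

```text
t 19.87 tcp [0.5109 0.2505 0.2605] toolx yaw -1.564 tilt 0.0023 ft [-0.2 -0.5  0.3] w 0.0168 j6 -1.12
shift cm [-0.02 -0.13 13.05]
turn -0.005 alt 3.136
```

Call:
{"api": "apply_moves", "payload": {"commands": "1 0 -.1 3 0;1 0 -.1 6 0;1 0 -.1 9 0;1 0 -.1 11 0;1 0 -.1 12 0;1 0 -.1 12.7 0;1 0 -.1 13 0;1 0 -.1 13 0;1 0 -.1 13 0"}}

```text
time_s: 20.62
tcp_pos: [0.5139, 0.2509, 0.1355]
ee_rot: [-2.222, 2.211, -0.002]
ft_force: [0.9, 2.4, 10.9]
grip_width: 0.0167
```

Call:
{"api": "apply_moves", "payload": {"commands": "1 0 0 .1 0;1 0 0 .2 0;1 0 0 .3 0;1 0 0 .3 0;1 0 0 .3 0"}}

```text
time_s: 21.03
tcp_pos: [0.5151, 0.2519, 0.1345]
ee_rot: [-2.22, 2.208, -0.004]
ft_force: [2.4, 5.7, 19.4]
grip_width: 0.0167
```

Call:
{"api": "apply_moves", "payload": {"commands": "1 0 0 -.5 0;1 0 0 -1 0;1 0 0 -1.2 0;1 0 0 -1.2 0"}}

```text
time_s: 21.37
tcp_pos: [0.5126, 0.2503, 0.1415]
ee_rot: [-2.227, 2.215, -0.001]
ft_force: [0.5, -0.4, -0.6]
grip_width: 0.0166
```

```bash
python3 go.py;python3 - <<'E'
from bench import *
import cv2,pickle
for n in("side","top"):
    s=snapshot(n);pickle.dump(s,open(n+"9.pkl","wb"));i=s["image"][:,:,::-1]
    c=i[160:250,165:285] if n=="side" else i[130:235,200:320]
    cv2.imwrite(f"pics/{n}9.png",cv2.resize(c,None,fx=6,fy=6,interpolation=cv2.INTER_CUBIC)[:600])
E
```

```text
t 21.37 tcp [0.5126 0.2503 0.1415] toolx yaw -1.566 tilt 0.0007 ft [ 0.5 -0.4 -0.6] w 0.0166 j6 -1.12
```

View pics/side9.png

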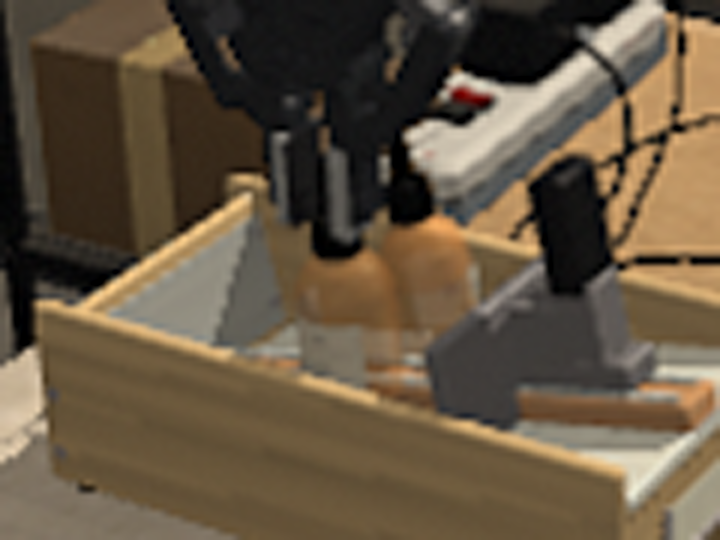

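View pics/top9.png

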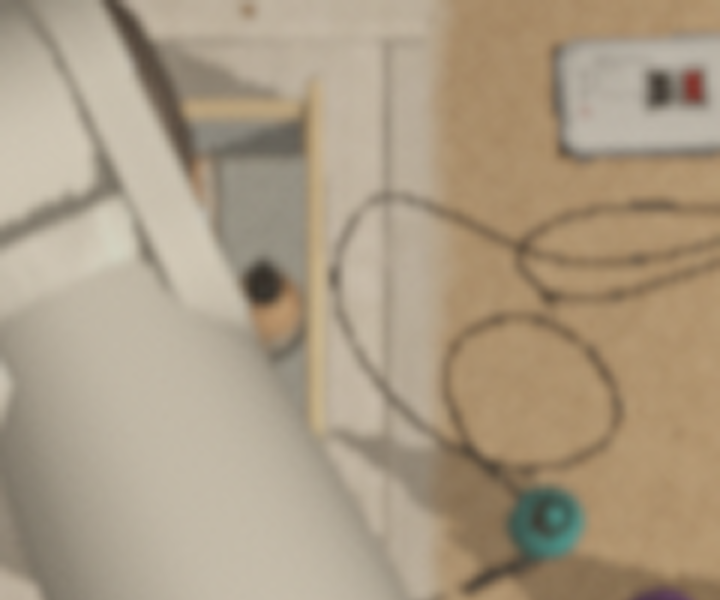

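```bash
python3 - <<'E'
from h import *
np.set_printoptions(precision=1,suppress=True)
s=load("side9")
def pc(P): 
    p=proj(s,P); return ((p-np.array([165,160])+.5)*6-.5)
b=.1415-.083
for y in (.2503,.245,.2553):
    print(y,"shoulder edge",[pc((.5126+dx,y+dy,b+.055)) for dx,dy in((-.0165,-.01),(.0165,.01))],"collar",pc((.5126,y,b+.072)))
foot=np.array([.604,.2156,.02]);c,sn=np.cos(.21),np.sin(.21)
def bed(x,y,z): return foot+np.array([x*c+z*sn,y,-x*sn+z*c])
for x in(-.1,-.075): print("spine edgeL",pc(bed(x,.012,.014)),"rimL inner",pc((.604+x*c,.2156+.060,.084)))
print("A collar",pc(bed(-.095,-.036,.072)),pc(bed(-.095,-.036,.100)))
print("spine low end",pc(bed(0,0,.014)),"grip top",pc(bed(-.193,0,.102)))
E
```

```text
0.2503 shoulder edge [array([380.7, 269.6]), array([278.2, 271.7])] collar [326.8 230.5]
0.245 shoulder edge [array([388.5, 263.8]), array([286.5, 266. ])] collar [335.  224.8]
0.2553 shoulder edge [array([373.2, 275.1]), array([270.4, 277.2])] collar [319.1 235.9]
spine edgeL [378.7 381.8] rimL inner [309.  372.4]
spine edgeL [328.3 378.1] rimL inner [256.2 356.6]
A collar [404.2 197.1] [388.8 132. ]
spine low end [202.4 354.8] grip top [547.5 165.9]
```

```bash
python3 - <<'E'
from h import *
i=load("side9")["image"][:,:,::-1]
cv2.imwrite("pics/side9b.png",cv2.resize(i[185:235,195:260],None,fx=12,fy=12,interpolation=cv2.INTER_CUBIC))
E
```

```text
(no output)
```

View pics/side9b.png

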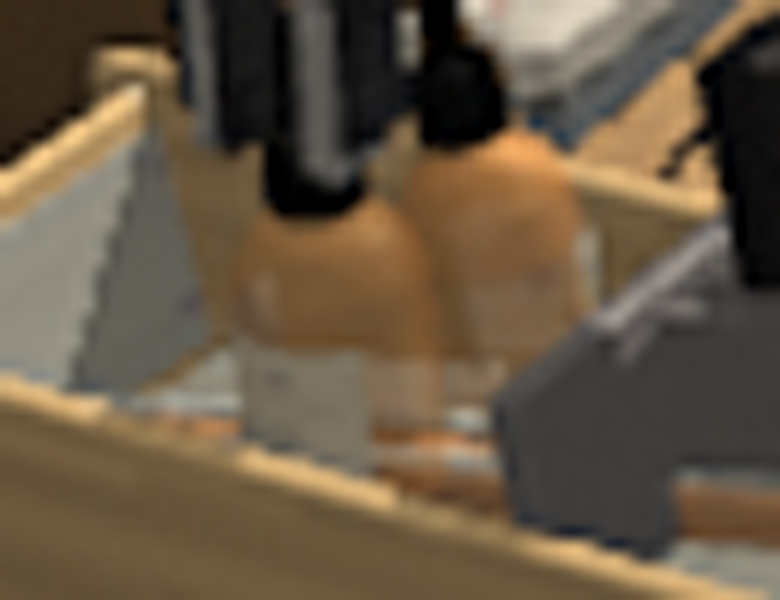

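Call:
{"api": "apply_moves", "payload": {"commands": "1 0 0 -2 0;1 0 0 -5 0;1 0 0 -8 0;1 0 0 -9 0;1 0 0 -9 0;1 0 0 -9 0"}}

```text
time_s: 21.97
tcp_pos: [0.5125, 0.2507, 0.23]
ee_rot: [2.227, -2.215, -0.0]
ft_force: [0.1, -0.3, -0.4]
grip_width: 0.0166
```

```bash
python3 go.py;python3 - <<'E'
from bench import *
from h import *
s=snapshot("side");pickle.dump(s,open("side10.pkl","wb"));i=s["image"][:,:,::-1]
cv2.imwrite("pics/side10.png",cv2.resize(i[140:200,185:265],None,fx=10,fy=10,interpolation=cv2.INTER_CUBIC))
p=observe()["tcp_pos"]
def pc(P): return (proj(s,P)-np.array([185,140])+.5)*10-.5
b=p-[0,0,.083]
for z in (0,.03,.06,.067,.08): print(z,pc(b+[0,0,z]).round(1))
print("4/60 left->",pc(b+[0,-.004,.06]).round(1))
s4=load("side4")
E
```

```text
t 21.97 tcp [0.5125 0.2507 0.23  ] toolx yaw -1.565 tilt 0.0003 ft [ 0.1 -0.3 -0.4] w 0.0166 j6 -1.12
0 [342.4 523.4]
0.03 [334.5 401.1]
0.06 [326.5 275.6]
0.067 [324.6 245.8]
0.08 [321.1 190.1]
4/60 left-> [337.2 269.2]
```

View pics/side10.png

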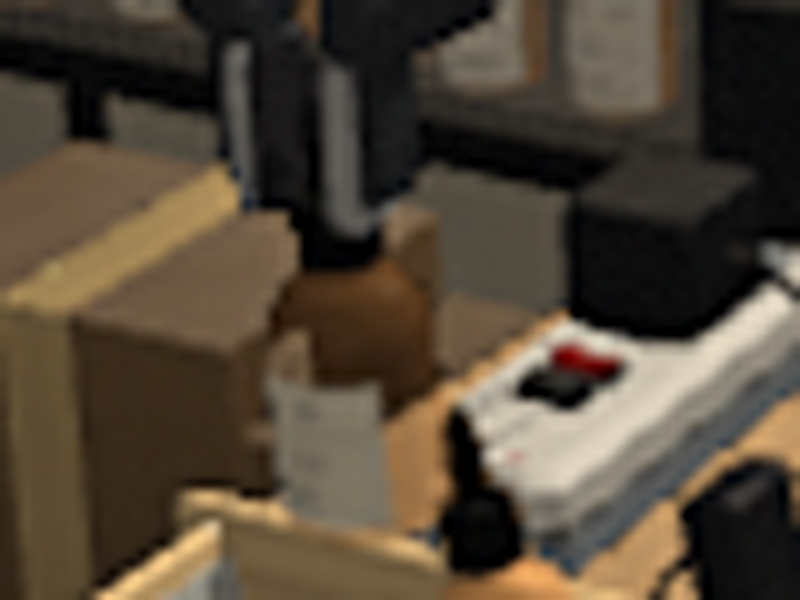

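```bash
python3 - <<'E'
from h import *
s=load("side4");i=s["image"][:,:,::-1]
cv2.imwrite("pics/side4b.png",cv2.resize(i[140:200,200:280],None,fx=10,fy=10,interpolation=cv2.INTER_CUBIC))
p=np.array([.5112,.1788,.2147])
def pc(P): return (proj(s,P)-np.array([200,140])+.5)*10-.5
b=p-[0,0,.083]
for z in (0,.03,.06,.067,.08): print(z,pc(b+[0,0,z]).round(1))
E
```

```text
0 [374.3 459.4]
0.03 [369.1 343.3]
0.06 [363.9 224.2]
0.067 [362.6 196.1]
0.08 [360.3 143.3]
```

View pics/side4b.png

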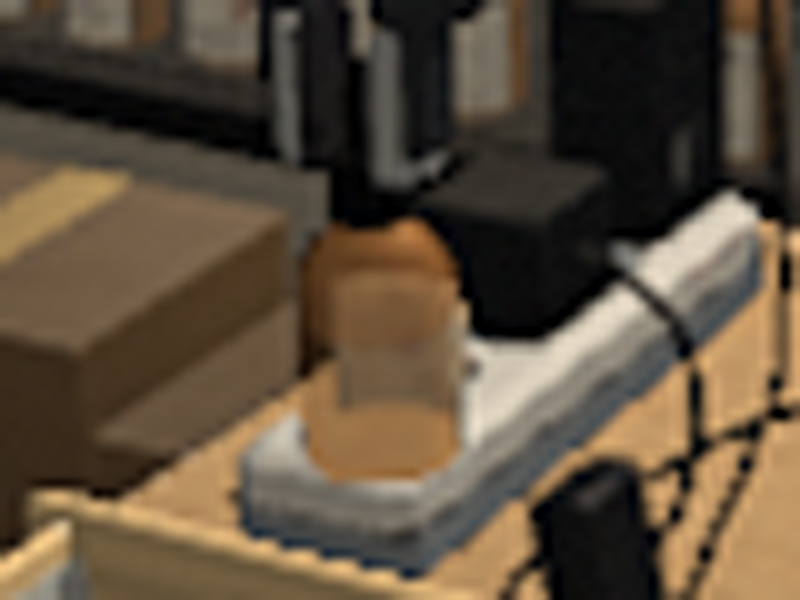

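Call:
{"api": "apply_moves", "payload": {"commands": "1 -.2 0 2 0;1 -.4 0 5 0;1 -.4 0 8 0;1 -.4 0 8.6 0;1 -.4 0 9 0;1 -.4 0 9 0;1 -.4 0 9 0"}}

```text
time_s: 22.6
tcp_pos: [0.5127, 0.2548, 0.1419]
ee_rot: [-2.227, 2.214, -0.001]
ft_force: [-0.8, 0.7, -0.1]
grip_width: 0.0169
```

Call:
{"api": "apply_moves", "payload": {"commands": "1 0 0 .15 0;1 0 0 .3 0;1 0 0 .3 0;1 0 0 .3 0"}}

```text
time_s: 22.93
tcp_pos: [0.5125, 0.2547, 0.1382]
ee_rot: [-2.227, 2.215, -0.0]
ft_force: [1.1, 0.1, 0.3]
grip_width: 0.0168
```

Call:
{"api": "apply_moves", "payload": {"commands": "1 0 0 .15 0;1 0 0 .3 0;1 0 0 .3 0;1 0 0 .3 0"}}

```text
time_s: 23.27
tcp_pos: [0.5122, 0.2546, 0.1346]
ee_rot: [2.228, -2.215, -0.0]
ft_force: [-0.7, -0.2, -1.0]
grip_width: 0.0165
```

Call:
{"api": "apply_moves", "payload": {"commands": "1 0 0 .15 0;1 0 0 .3 0;1 0 0 .3 0;1 0 0 .3 0"}}

```text
time_s: 23.6
tcp_pos: [0.5122, 0.2546, 0.1315]
ee_rot: [2.228, -2.215, -0.0]
ft_force: [-0.4, -0.3, 0.2]
grip_width: 0.0165
```

Call:
{"api": "apply_moves", "payload": {"commands": "1 0 0 .15 0;1 0 0 .3 0;1 0 0 .3 0;1 0 0 .3 0"}}

```text
time_s: 23.93
tcp_pos: [0.5122, 0.2546, 0.1286]
ee_rot: [2.228, -2.215, -0.0]
ft_force: [1.5, 0.1, -1.7]
grip_width: 0.0168
```

Call:
{"api": "apply_moves", "payload": {"commands": "1 0 0 .1 0;1 0 0 .2 0;1 0 0 .2 0"}}

```text
time_s: 24.18
tcp_pos: [0.5125, 0.2547, 0.1268]
ee_rot: [-2.227, 2.215, -0.0]
ft_force: [1.3, -0.2, 0.7]
grip_width: 0.0168
```

Call:
{"api": "apply_moves", "payload": {"commands": "1 0 0 .1 0;1 0 0 .2 0;1 0 0 .2 0"}}

```text
time_s: 24.43
tcp_pos: [0.5133, 0.255, 0.1262]
ee_rot: [-2.225, 2.213, -0.002]
ft_force: [1.1, -0.3, 8.5]
grip_width: 0.0166
```

```bash
python3 go.py;python3 - <<'E'
from bench import *
from h import *
s=snapshot("side");pickle.dump(s,open("side11.pkl","wb"));i=s["image"][:,:,::-1]
cv2.imwrite("pics/side11.png",cv2.resize(i[160:250,165:285],None,fx=6,fy=6,interpolation=cv2.INTER_CUBIC))
E
```

```text
t 24.43 tcp [0.5133 0.255  0.1262] toolx yaw -1.565 tilt 0.0033 ft [ 1.1 -0.3  8.5] w 0.0166 j6 -1.12
```

View pics/side11.png

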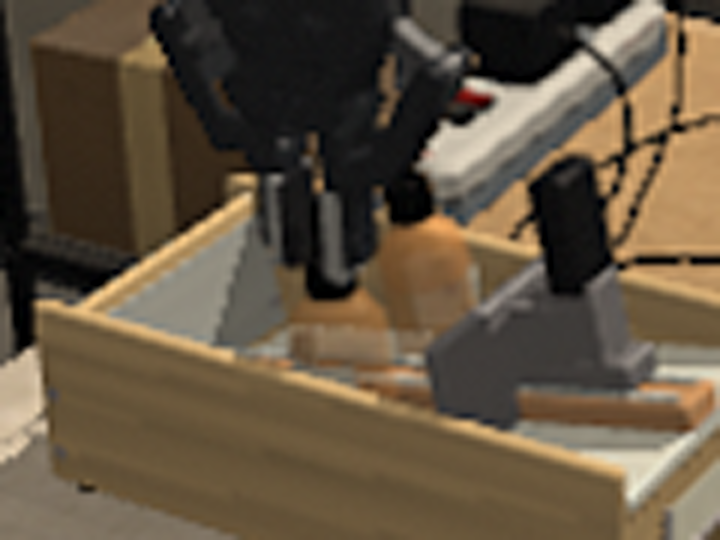

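Call:
{"api": "apply_moves", "payload": {"commands": "1.7 0 0 -.1 0;1.9 0 0 -.1 0;2 0 0 -.1 0;2.1 0 0 -.1 0;2.2 0 0 -.1 0;2.3 0 0 -.1 0;2.4 0 0 -.1 0;2.5 0 0 -.1 0;2.6 0 0 -.1 0;2.6 0 0 -.1 0"}}

```text
time_s: 25.32
tcp_pos: [0.5123, 0.2547, 0.1257]
ee_rot: [2.228, -2.215, -0.0]
ft_force: [0.2, -1.1, 0.0]
grip_width: 0.026
```

Call:
{"api": "apply_moves", "payload": {"commands": "2.75 0 0 0 0;2.9 0 0 0 0;3.05 0 0 0 0;3.2 0 0 0 0;3.35 0 0 0 0;3.5 0 0 0 0;3.65 0 0 0 0;3.8 0 0 0 0;3.9 0 0 0 0;4 0 0 0 0"}}

```text
time_s: 26.15
tcp_pos: [0.5123, 0.2547, 0.1257]
ee_rot: [2.228, -2.215, 0.0]
ft_force: [-0.1, 0.1, -0.2]
grip_width: 0.0398
```

Call:
{"api": "apply_moves", "payload": {"commands": "4.15 0 0 0 0;4.3 0 0 0 0;4.45 0 0 0 0;4.6 0 0 0 0;4.75 0 0 0 0;4.9 0 0 0 0;5.05 0 0 0 0;5.2 0 0 0 0;5.2 0 0 0 0"}}

```text
time_s: 26.9
tcp_pos: [0.5123, 0.2547, 0.1257]
ee_rot: [-2.228, 2.215, -0.0]
ft_force: [0.3, 0.0, -0.3]
grip_width: 0.0522
```

Call:
{"api": "apply_moves", "payload": {"commands": "5.3 0 -.15 0 0;5.5 0 -.3 0 0;5.6 0 -.45 0 0;5.8 0 -.6 0 0;5.8 0 -.75 0 0;5.8 0 -.9 0 0;5.8 0 -1 0 0;5.8 0 -1 0 0"}}

```text
time_s: 27.57
tcp_pos: [0.5225, 0.2547, 0.1257]
ee_rot: [2.228, -2.215, -0.0]
ft_force: [-0.2, 0.4, -0.3]
grip_width: 0.0582
```

```bash
python3 go.py;python3 - <<'E'
from bench import *
from h import *
s=snapshot("side");pickle.dump(s,open("side12.pkl","wb"));i=s["image"][:,:,::-1]
cv2.imwrite("pics/side12.png",cv2.resize(i[160:250,165:285],None,fx=6,fy=6,interpolation=cv2.INTER_CUBIC))
E
```

```text
t 27.57 tcp [0.5225 0.2547 0.1257] toolx yaw -1.565 tilt 0.0000 ft [-0.2  0.4 -0.3] w 0.0582 j6 -1.12
```

View pics/side12.png

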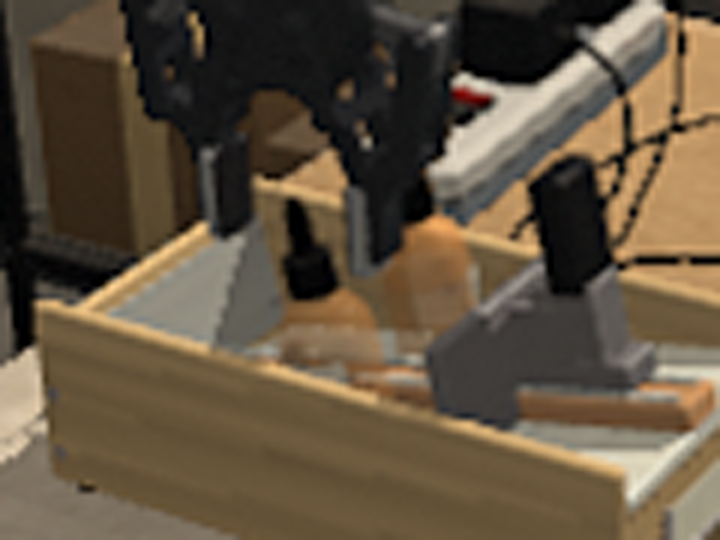

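Call:
{"api": "apply_moves", "payload": {"commands": "5.8 0 0 -.5 0;5.8 0 0 -1.5 0;5.8 0 0 -3 0;5.8 0 0 -5 0;5.8 0 0 -8 0;5.8 0 0 -10 0;5.8 3 2 -10 0.1;5.8 7 4 -10 .2;5.8 11 6 -10 .3;5.8 15 8 -10 .4"}}

```text
time_s: 28.45
tcp_pos: [0.4462, 0.1115, 0.2266]
ee_rot: [-1.738, 2.616, -0.001]
ft_force: [0.4, -1.0, 0.4]
grip_width: 0.058
```

Call:
{"api": "apply_moves", "payload": {"commands": "5.8 1 1 0 .1;5.8 2 2 0 .2;5.8 3 3 0 .3;5.8 3 3 0 .4;5.8 3 3 0 .5;5.8 3 3 0 .6;5.8 3 3 0 .7;5.8 3 3 0 .8;5.8 3 3 0 .9;5.8 3 3 0 1"}}

```text
time_s: 29.28
tcp_pos: [0.408, 0.0963, 0.2269]
ee_rot: [-0.269, 3.129, 0.0]
ft_force: [0.2, -0.4, -0.9]
grip_width: 0.0577
```

```bash
python3 go.py .426 .2145 .22 -3.128;python3 - <<'E'
from bench import *
import cv2,pickle
for n in("side","top"):
    s=snapshot(n);pickle.dump(s,open(n+"13.pkl","wb"));i=s["image"][:,:,::-1]
    c=i[160:250,165:285] if n=="side" else i[140:235,200:270]
    cv2.imwrite(f"pics/{n}13.png",cv2.resize(c,None,fx=6,fy=6,interpolation=cv2.INTER_CUBIC)[:600])
E
```

```text
t 29.28 tcp [0.408  0.0963 0.2269] toolx yaw -2.970 tilt 0.0014 ft [ 0.2 -0.4 -0.9] w 0.0577 j6 0.06
shift cm [-3.79 11.33  0.7 ]
turn 0.158 alt -2.984
```

View pics/top13.png

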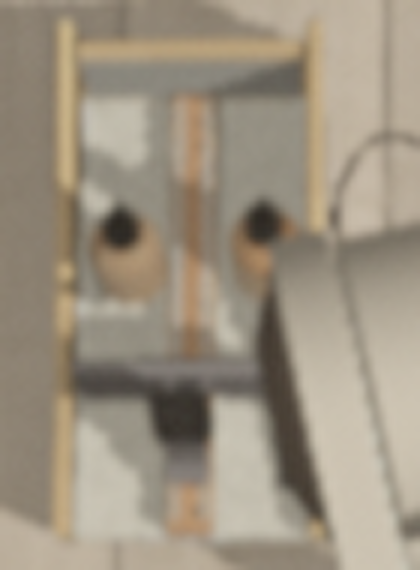

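View pics/side13.png

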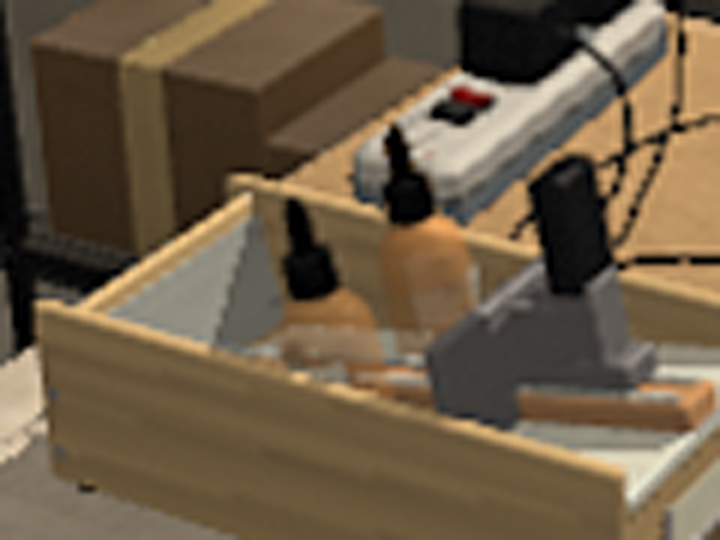

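```bash
python3 - <<'E'
from h import *
np.set_printoptions(precision=4,suppress=True)
t=load("top13");s=load("side13")
P=lambda c,z: onz(t,crop(c,200,140,6),z)
print("teat L",P((121,228),.135),"R",P((264,220),.135))
print("body L",P((129,262),.075),"(edges",P((93,250),.095),P((165,250),.095))
print("spine",P((172,150),.05),P((217,150),.05),"bed edges",P((77,300),.06),P((310,180),.06))
print("rim outer",P((56,250),.084),P((324,200),.084))
E
```

```text
teat L [0.5216 0.2452 0.135 ] R [0.526  0.1751 0.135 ]
body L [0.5122 0.2458 0.075 ] (edges [0.5158 0.2625 0.095 ] [0.516  0.2262 0.095 ]
spine [0.5742 0.2263 0.05  ] [0.5744 0.2028 0.05  ] bed edges [0.4942 0.2735 0.06  ] [0.5573 0.1541 0.06  ]
rim outer [0.517  0.2823 0.084 ] [0.5435 0.1464 0.084 ]
```

Call:
{"api": "apply_moves", "payload": {"commands": "5 -1 3 0 .1;5 -2 6 0 .158;5 -3.2 9 0 .158;5 -3.2 11.3 0 .158;5 -3.2 11.3 0 .158;5 -3.2 11.3 1 .158;5 -3.2 11.3 2 .158;5 -3.2 11.3 2 .158", "grip_force": 30}}

```text
time_s: 30.05
tcp_pos: [0.419, 0.2121, 0.2034]
ee_rot: [0.03, -3.139, 0.002]
ft_force: [-0.5, 0.5, -0.8]
grip_width: 0.05
```

```bash
python3 go.py .432 .2145 .142 -3.128;python3 - <<'E'
from bench import *
import cv2,pickle
for n in("side",):
    s=snapshot(n);pickle.dump(s,open(n+"14.pkl","wb"));i=s["image"][:,:,::-1]
    c=i[130:250,165:305] 
    cv2.imwrite(f"pics/{n}14.png",cv2.resize(c,None,fx=5,fy=5,interpolation=cv2.INTER_CUBIC)[:600])
E
```

```text
t 30.05 tcp [0.419  0.2121 0.2034] toolx yaw -3.123 tilt 0.0027 ft [-0.5  0.5 -0.8] w 0.0500 j6 0.45
shift cm [-1.32  0.22  6.14]
turn 0.005 alt -3.136
```

View pics/side14.png

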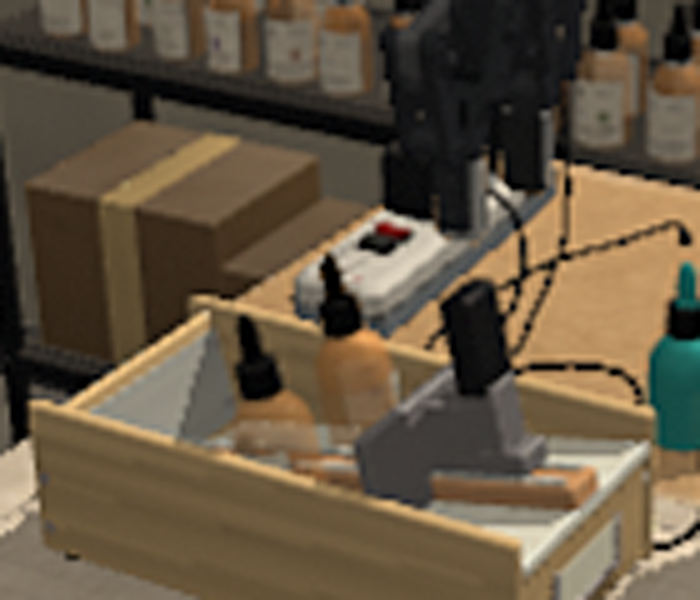

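Call:
{"api": "apply_moves", "payload": {"commands": "5 -1.3 .2 1 0;5 -1.3 .2 2 0;5 -1.3 .2 3 0;5 -1.3 .2 4.5 0;5 -1.3 .2 6 0;5 -1.3 .2 6 0;5 -1.3 .2 6 0;2 -1.3 .2 6 0;2 -1.3 .2 6 0;2 -1.3 .2 6 0"}}

```text
time_s: 30.93
tcp_pos: [0.433, 0.2147, 0.147]
ee_rot: [-0.028, 3.14, -0.002]
ft_force: [-0.0, -7.1, 2.6]
grip_width: 0.0293
```

Call:
{"api": "apply_moves", "payload": {"commands": "2 0 0 0 0;2 0 0 0 0"}}

```text
time_s: 31.1
tcp_pos: [0.433, 0.2147, 0.147]
ee_rot: [-0.028, 3.14, -0.002]
ft_force: [0.8, -7.0, 3.5]
grip_width: 0.0295
```

Call:
{"api": "apply_moves", "payload": {"commands": "2 -.7 -.05 .15 0;2 -1.4 -.1 .3 0;2 -2.1 -.1 .45 0;2 -2.8 -.1 .6 0;2 -3.5 -.1 .75 0;2 -4.2 -.1 .9 0;2 -4.9 -.1 1.04 0;2 -5.6 -.1 1.19 0;2 -6.3 -.1 1.34 0;2 -7 -.15 1.49 0"}}

```text
time_s: 31.93
tcp_pos: [0.5038, 0.2153, 0.1318]
ee_rot: [-0.029, 3.14, 0.001]
ft_force: [-2.1, -0.2, 6.4]
grip_width: 0.0295
```

```bash
python3 go.py;python3 - <<'E'
from bench import *
import cv2,pickle
for n in("side",):
    s=snapshot(n);pickle.dump(s,open(n+"15.pkl","wb"));i=s["image"][:,:,::-1]
    c=i[130:250,165:305] 
    cv2.imwrite(f"pics/{n}15.png",cv2.resize(c,None,fx=5,fy=5,interpolation=cv2.INTER_CUBIC)[:600])
E
```

```text
t 31.93 tcp [0.5038 0.2153 0.1318] toolx yaw -3.123 tilt 0.0017 ft [-2.1 -0.2  6.4] w 0.0295 j6 0.39
```

View pics/side15.png

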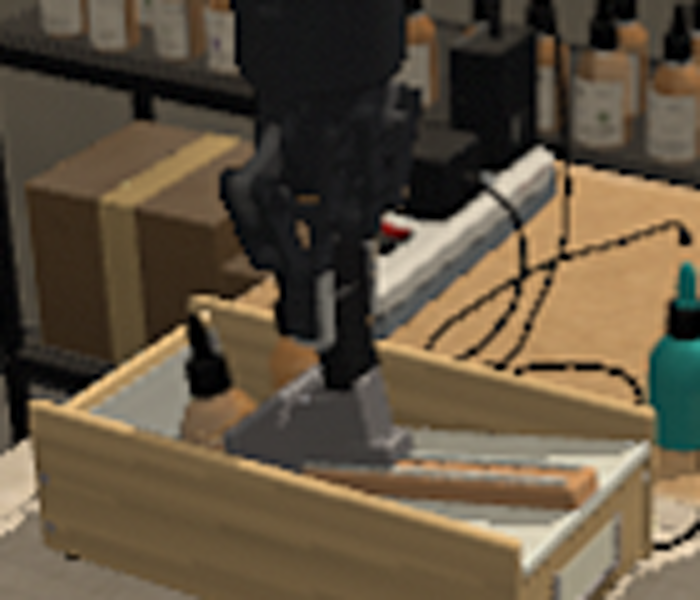

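Call:
{"api": "apply_moves", "payload": {"commands": "2 -.5 0 .11 0;2 -1 0 .21 0;2 -1.5 0 .32 0;2 -2 0 .43 0;2 -2.5 0 .53 0;2 -3 0 .64 0;2 -3.4 0 .72 0;2 -3.7 0 .79 0;2 -3.7 0 .79 0"}}

```text
time_s: 32.73
tcp_pos: [0.5413, 0.2158, 0.1239]
ee_rot: [-0.028, 3.139, 0.0]
ft_force: [2.8, -2.3, 4.7]
grip_width: 0.0292
```

Call:
{"api": "apply_moves", "payload": {"commands": "2 -.15 0 .03 0;2 -.3 0 .06 0;2 -.3 0 .06 0"}}

```text
time_s: 32.98
tcp_pos: [0.5438, 0.2158, 0.1234]
ee_rot: [-0.028, 3.139, 0.0]
ft_force: [-0.1, -2.5, 5.2]
grip_width: 0.0296
```

Call:
{"api": "apply_moves", "payload": {"commands": "2 -.1 0 .02 0;2 -.2 0 .04 0;2 -.2 0 .04 0"}}

```text
time_s: 33.23
tcp_pos: [0.5457, 0.2158, 0.1229]
ee_rot: [-0.028, 3.14, 0.0]
ft_force: [-0.9, -2.2, 5.7]
grip_width: 0.0296
```

Call:
{"api": "apply_moves", "payload": {"commands": "2 -.1 0 .02 0;2 -.2 0 .04 0;2 -.2 0 .04 0"}}

```text
time_s: 33.48
tcp_pos: [0.5477, 0.2159, 0.1225]
ee_rot: [-0.028, 3.14, 0.0]
ft_force: [-1.3, -2.6, 5.3]
grip_width: 0.0293
```

Call:
{"api": "apply_moves", "payload": {"commands": "2 -.1 0 .02 0;2 -.2 0 .04 0;2 -.2 0 .04 0"}}

```text
time_s: 33.73
tcp_pos: [0.5497, 0.2159, 0.1221]
ee_rot: [-0.028, 3.14, 0.0]
ft_force: [-1.0, -2.6, 5.3]
grip_width: 0.0297
```

Call:
{"api": "apply_moves", "payload": {"commands": "2 -.1 0 .02 0;2 -.2 0 .04 0;2 -.2 0 .04 0"}}

```text
time_s: 33.98
tcp_pos: [0.5515, 0.2159, 0.1217]
ee_rot: [-0.028, 3.14, 0.0]
ft_force: [-1.7, -2.8, 5.8]
grip_width: 0.0293
```

```bash
python3 - <<'E'
from bench import *
import cv2,pickle
for n in("side",):
    s=snapshot(n);pickle.dump(s,open(n+"16.pkl","wb"));i=s["image"][:,:,::-1]
    c=i[175:245,165:255] 
    cv2.imwrite(f"pics/{n}16.png",cv2.resize(c,None,fx=8,fy=8,interpolation=cv2.INTER_CUBIC)[:600])
E
```

```text
(no output)
```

View pics/side16.png

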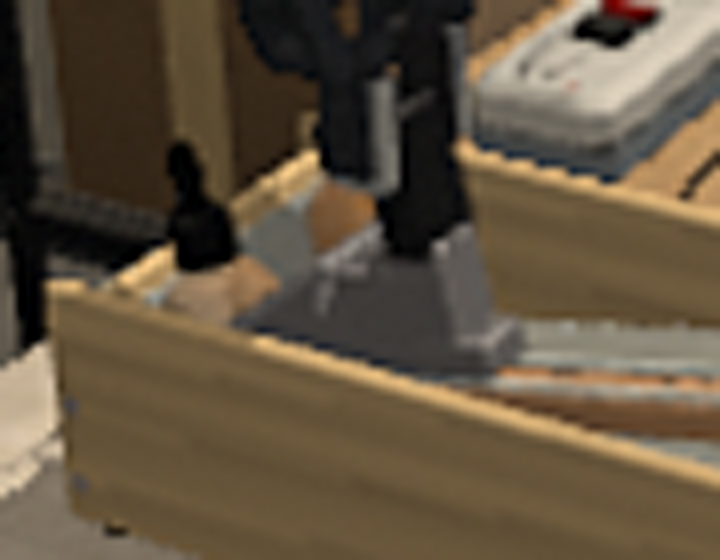

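Call:
{"api": "apply_moves", "payload": {"commands": "2 -.1 0 .02 0;2 -.2 0 .04 0;2 -.2 0 .04 0"}}

```text
time_s: 34.28
tcp_pos: [0.5517, 0.2159, 0.1217]
ee_rot: [0.029, -3.14, -0.0]
ft_force: [-12.9, -3.5, 14.3]
grip_width: 0.0293
```

Call:
{"api": "apply_moves", "payload": {"commands": "2 -.1 0 .02 0;2 -.15 0 .03 0;2 -.15 0 .03 0"}}

```text
time_s: 34.53
tcp_pos: [0.5518, 0.2159, 0.1216]
ee_rot: [0.03, -3.137, -0.0]
ft_force: [-22.0, -4.2, 18.5]
grip_width: 0.0289
```

Call:
{"api": "apply_moves", "payload": {"commands": "2 -.1 0 .02 0;2 -.15 0 .03 0;2 -.15 0 .03 0"}}

```text
time_s: 34.78
tcp_pos: [0.5519, 0.2159, 0.1216]
ee_rot: [0.03, -3.134, -0.0]
ft_force: [-31.0, -4.5, 23.7]
grip_width: 0.0296
```

Call:
{"api": "apply_moves", "payload": {"commands": "2 .2 0 -.04 0;2 .4 .03 -.08 0;2 .4 .03 -.08 0;2 .4 .03 -.08 0"}}

```text
time_s: 35.12
tcp_pos: [0.5516, 0.216, 0.1217]
ee_rot: [-0.029, 3.141, -0.001]
ft_force: [-7.3, -5.0, 9.6]
grip_width: 0.0292
```

Call:
{"api": "apply_moves", "payload": {"commands": "2 .08 -.07 -.02 0;2 .08 -.07 -.02 0;3.5 .08 -.07 -.02 0;5 .08 -.07 -.02 0;5 .08 -.07 -.02 0;5 .08 -.07 -.02 0;5 .08 -.07 -1 0;5 .08 -.07 -3 0;5 .08 -.07 -6 0;5 .08 -.07 -9 0"}}

```text
time_s: 35.95
tcp_pos: [0.5503, 0.2155, 0.2116]
ee_rot: [0.029, -3.14, 0.001]
ft_force: [1.8, -0.2, -0.6]
grip_width: 0.0498
```

Call:
{"api": "apply_moves", "payload": {"commands": "5 2 -4 -2 0;5 4 -8 -2 0;5 6 -12 -2 0;5 8 -16 -2 0;5 10 -20 -2 0;5 10 -24 -2 0;5 10 -28 -2 0;5 10 -30 -2 0;5 10 -30 -2 0;5 10 -30 -2 0"}}

```text
time_s: 36.78
tcp_pos: [0.4562, -0.0877, 0.2312]
ee_rot: [-0.023, 3.141, -0.0]
ft_force: [0.4, -0.9, -0.4]
grip_width: 0.0501
```

```bash
python3 go.py; python3 - <<'E'
from bench import *
import cv2,pickle
for n in("side","top"):
    s=snapshot(n);pickle.dump(s,open(n+"17.pkl","wb"));i=s["image"][:,:,::-1]
    cv2.imwrite(f"pics/{n}17full.png",i)
    c=i[175:245,165:255] if n=="side" else i[140:200,202:262]
    cv2.imwrite(f"pics/{n}17.png",cv2.resize(c,None,fx=8,fy=8,interpolation=cv2.INTER_CUBIC)[:600])
E
```

```text
t 36.78 tcp [ 0.4562 -0.0877  0.2312] toolx yaw -3.127 tilt 0.0006 ft [ 0.4 -0.9 -0.4] w 0.0501 j6 -0.20
```

View pics/side17.png

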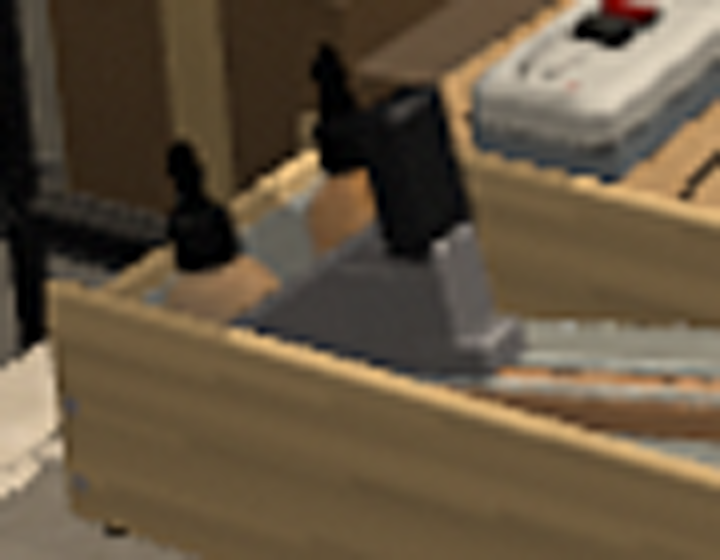

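View pics/top17.png

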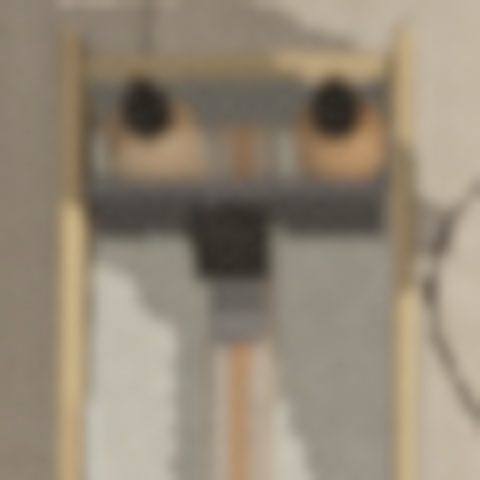

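View pics/top17full.png

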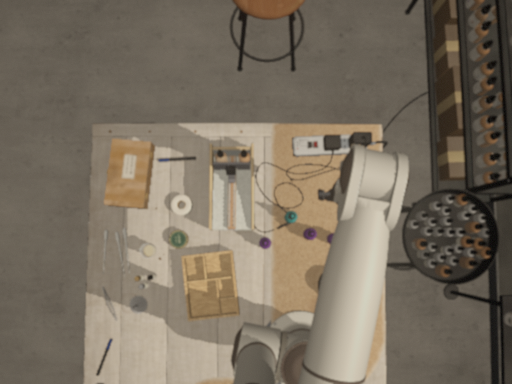

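```bash
python3 - <<'E'
from h import *
np.set_printoptions(precision=4,suppress=True)
t=load("top17");P=lambda c,z: onz(t,crop(c,202,140,8),z)
a=P((240,80),.0806);b=P((240,181),.0797);print("stop top",a,"plate front",b,"f~",(a[0]-b[0]+.002)/.978)
print("teats",P((148,100),.12),P((336,102),.12),"edges body L",P((110,140),.08),P((205,140),.08),"R",P((300,140),.08),P((383,140),.08))
E
```

```text
stop top [0.6161 0.2147 0.0806] plate front [0.5769 0.2143 0.0797] f~ 0.042083204970847686
teats [0.6007 0.2467 0.12  ] [0.6003 0.1764 0.12  ] edges body L [0.5925 0.2644 0.08  ] [0.5927 0.2279 0.08  ] R [0.5929 0.1914 0.08  ] [0.5931 0.1596 0.08  ]
```

```bash
python3 -c "
from bench import *
print(sign_off())"
```

```text
the job is handed in; nothing more can be done
None
```

The rack is loaded and the job was handed in at about 37 s of the 72 s. No verdict was reported, so this rests on my own checks.

**What I did:** I drew the follower up to about 0.16 m and stood the two amber bottles in the lanes, about 90 mm up the slope. Each was let down onto the bed by opening the fingers gradually. I then pushed the follower down until the force rose sharply, eased off, let go and moved the arm clear.

**Last checks:**
- **Follower:** about 38 mm from the stop in the top picture, which matches where the push met solid resistance.
- **Bottles:** both stand square to the bed, side by side against the stop. They sit roughly 32 mm left and 38 mm right of the middle, inside the allowed 28 to 44 mm.
- **Bystanders:** the label roll, tin and marker look unmoved in the top picture; I did not measure them.

**Problems and disagreements:**
- **Spine contact:** the second bottle touched the spine on its first try, with up to 19 N on the wrist. I lifted it, shifted it 4 mm left, and it seated cleanly.
- **Stop position:** my estimates of where the stop's foot lies differed by about 6 mm between pictures. The force at the stop and the final gap measurement agreed with each other.
- **Arithmetic slip:** my script printed 42 mm for the final gap because of a sign slip. The corrected value is 38 mm.

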